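# Put the column-change kit away on its caddy

### The arm

A 6-joint arm with a two-finger parallel gripper is mounted at the origin on the work surface. World frame = base frame: x ahead of the robot, y to its left, z up, the work surface at z = 0. Lengths are in m, angles in rad, forces in N, time in s.
With the tool pointing down it reaches from about 0.275 to 0.825 m from the base axis. Payload 5.2 kg.
Tool frame: the origin (TCP) lies on the mounting face of the last link; the fingertips stand 186 mm ahead of it and the grasp point (between the pads) lies 167 mm ahead of it; z points along the fingers, x is the direction in which the jaws open and shut, and the axes are right-handed (so a half turn about z gives the same grasp; the last joint's range is limited). The gripper opens to 93 mm and grips with 3 to 60 N. Pads are 15 mm wide; open, the fingers measure 128 mm over their backs; the gripper's body (75 mm by 188 mm) begins 65 mm behind the grasp point.
Start: joints at [-1.374, 0.259, 1.535, -0, 1.348, -0.203], TCP at [0.214, -0.507, 0.405] pointing down, gripper open.
Joint ranges: [-3.14, 3.14], [-0.91, 2.08], [0.19, 2.58], [-1.22, 4.36], [0.22, 2.71], [-3.12, 3.12]. Speed limits (rad/s): [2.57, 2.57, 3.14, 3.14, 3.14, 3.14].

### API

Orientations are given as [roll, pitch, yaw] about the fixed x, y, z axes, in that order (R = Rz(yaw) Ry(pitch) Rx(roll)).
In Python, from cell import bot gives the robot as it stands.
- The arm moves only by the tool move_arm, never from a script. Its arguments are lists of equal length, an entry for each row: "dp": the shift along the tool's x, y, z in mm, a list of three; "twist": the turn, a rotation vector about the tool's x, y, z in degrees, a list of three. A call has 1 to 12 rows; each row shifts and turns the commanded pose from where the row before left it, along the tool's axes as they then stand; what a row does not reach is not made up. A row lasts 1/8 s, in which the tool goes at most 62.5 mm and 10.7 degrees, less where a joint would pass 70% of its speed; a pose out of reach is approached as far as the arm can. A call with a gripper value outside its range is refused whole. "fingers" is the opening, from 0 (shut) to 1 (fully open), set as the call begins (left out, the last holds). The fingers move at their own pace and stop on an object; "squeeze" is the grip in N (left out, the last holds). Time passes only in rows, so rows that do not move let the fingers close. It gives the time, the measured TCP pose, the force and the opening at its end, in the units of the state.
- bot.get_state(): the state, without advancing time (a new reading comes with each control period).
- bot.get_image(name): name is "scene" or "top" or "wrist"; returns a dict with "frame" (480x640x3 uint8, blue, green, red), "z_map" (480x640 float32, m along the optical axis (not along the pixel's ray), 0 where there is no reading), "K" (3x3 intrinsics, pixels), "rvec" (rotation vector, rad) and "tvec" (3), from world to camera coordinates, as OpenCV has them. Camera axes: x right, y down, z forward; pixel columns grow to the right and rows downward; lengths in m; the calibration is good to about 2 mm. A picture is of the moment at which its call begins.
- bot.close_job(): hands the job in, once; it reports no verdict.
Trained networks look in a picture, given as the dict that the camera call returned (one of the last four; its "shot" number tells which), for a name from the list of things; names that differ only in an ending like _2 or _b are one class to them, and where a whole thing is asked for, a point or a joint stands for the part that bears it (a point fixed in the world has none). Each returns a list of dicts, best first, with "conf" (0 to 1); they miss things now and then, are a little off and sometimes report something else, mostly with a low value. They report only what shows in the picture. A call takes as long as a camera call. They do not tell look-alikes from the thing itself.
- bot.outline_of(thing, picture): "pixels" (480x640 bool, what is visible of it).
- bot.tip_of(thing, picture): "centre" ([x, y, z] in m, in world coordinates, good to about 4 mm: a listed point, or the origin of a listed thing).
The state is a dict: "time": time; "qpos": joint angles; "joint_velocities": joint speeds; "joint_torque": joint torques, N m; "position": TCP position; "tcp_rot": TCP orientation; "ft_force": force on the tool from outside, world axes, zero at the start; "wrist_torque": the same for the moment, N m; "opening": finger opening in m.
Only numpy, scipy, OpenCV 4.12 (cv2) and the standard library are available. Lean on these libraries where they do the work, as an engineer would, in place of code of your own. Each camera call takes 0.05 s, during which the arm holds its last target.

### The job

Put the column-change kit away on the grey caddy: hang each spanner by its eye on the peg of the hanger of its own colour and let it hang free; take the flat white column case off the yellow rest and stand it upright on its long thin edge in the caddy's bay, centred between the bay's ends, then push the orange book-end up until the case is held snugly between it and the white back wall. Leave the bottles, beaker, vial rack, mouse and timer where they are.

Things in the scene. Friction and masses are not known exactly. Their poses are not given: they have to be found in the camera images.
- spanner_blue: Open-ended spanner with a blue sleeve, 195 mm long, about 0.13 kg, lying flat. Origin: under the middle of the sleeve, on the bench. x runs along the tool to the eye, z up. Sleeve 80 long (x -40 to 40) x 22 wide x 18 thick; the balance point is within 10 mm of the sleeve's middle. Eye: flat steel ring round x = 85 mm, hole 26 mm, outside 42 mm, 7 mm thick, mid-height 9 mm. Jaw (34 mm wide) at the -x end, to x = -89 mm.
- eye_blue (a point): Centre of the blue spanner's eye.
- hanger_blue: Blue hanger, fixed, plugged into the grey caddy's base (either of two places 120 mm apart). Origin: foot of the front face of its post, 12 mm above the bench; z up, -x is the side facing the robot. Post 14 mm square, 212 mm high. A steel peg, 8 mm thick, starts at the post's front face 195 mm above the origin and rises 45 degrees towards -x, 50 mm long with a round end (end at x = -35, z = 230 mm; 4 mm of round tip more).
- peg_blue (a point): Point on the axis of the blue hanger's peg, 10 mm out from the post's face; a hung eye comes to rest around here. Axes as the hanger.
- spanner_red: Open-ended spanner with a red sleeve, 195 mm long, about 0.13 kg, lying flat. Origin: under the middle of the sleeve, on the bench. x runs along the tool to the eye, z up. Sleeve 80 long (x -40 to 40) x 22 wide x 18 thick; the balance point is within 10 mm of the sleeve's middle. Eye: flat steel ring round x = 85 mm, hole 26 mm, outside 42 mm, 7 mm thick, mid-height 9 mm. Jaw (34 mm wide) at the -x end, to x = -89 mm.
- eye_red (a point): Centre of the red spanner's eye.
- hanger_red: Red hanger, fixed, plugged into the grey caddy's base (either of two places 120 mm apart). Origin: foot of the front face of its post, 12 mm above the bench; z up, -x is the side facing the robot. Post 14 mm square, 212 mm high. A steel peg, 8 mm thick, starts at the post's front face 195 mm above the origin and rises 45 degrees towards -x, 50 mm long with a round end (end at x = -35, z = 230 mm; 4 mm of round tip more).
- peg_red (a point): Point on the axis of the red hanger's peg, 10 mm out from the post's face; a hung eye comes to rest around here. Axes as the hanger.
- case: Flat white case with a green band, 28 thick (its x) x 140 long (its y) x 95 mm high (its z), about 0.26 kg. Origin: centre of its long thin edge (the underside, z = 0). At the start it leans on the yellow rest: that edge is on the rest's foot, 18 mm up, and the case's z leans 0.45 rad from vertical towards the robot side (the rest's -x). Its upper 50 mm stand clear of the rest on both faces.
- case_center (a point): Middle of the case, 47.5 mm above its origin along its z.
- rest: Yellow leaning rest, fixed, 110 mm wide, 60 mm high; behind its back plate (the -x side) nothing else stands. Origin on the bench under the middle of the case's edge; z up, the case leans to -x.
- caddy: Grey caddy, fixed: base plate 12 mm thick (x -60 to 80, y -230 to 230 mm; a tongue runs to x -120 at y 95 to 145). Origin under it on the bench; x away from the robot, z up. Bay at y 45 to 195 mm, floor 12 mm above the bench: between the white back wall (front face at x = 60, 45 mm high above the floor) and the book-end's face. The ends of the bay are open. Hangers stand at y = -55 and -175 mm, x = 30 mm.
- bay (a point): Foot of the white back wall's front face, middle of the bay in y, on the bay's floor; axes as the caddy.
- bookend (a joint): Travel of the orange book-end (m): 0 = 80 mm from the back wall, grows as it slides along the caddy's x towards the wall, at most 0.060; stays where it is left, slides with about 1.5 N; at 0.052 it is snug against the case standing against the wall. Its plate is 110 wide, 45 mm high.
- bookend_post (a point): Top of the book-end's upright black post: diameter 14, 48 mm tall, 64 mm above the bench, 53 mm on the robot's side of the book-end's face; push it from the -x side or grip it. Axes as the caddy.
- amber_bottle: Amber bottle with black cap, diameter 72, height 170 mm, a bystander. Loose; leave it. Origin: centre of its underside.
- beaker: Glass beaker, diameter 72, height 85 mm, a bystander. Loose; leave it. Origin: centre of its underside.
- vial_rack: Blue vial rack, 75 x 150 x 47 mm, a bystander. Loose; leave it. Origin: centre of its underside.
- mouse: Grey computer mouse, 100 x 60 x 32 mm, a bystander. Loose; leave it. Origin: centre of its underside.
- timer: White bench timer lying flat, 75 x 60 x 29 mm, a bystander. Loose; leave it. Origin: centre of its underside.
- clear_bottle: Clear bottle with blue cap, diameter 60, height 150 mm, a bystander. Loose; leave it. Origin: centre of its underside.
Things that resemble listed ones, but are neither listed nor needed, are in the scene too. Leave any pink look-alike of the case alone.

How it is judged:
By the outcome, as a careful person would: the job done as asked, in the order asked, and still so for the second after the job is handed in, with the robot touching nothing.
It also fails if it takes over 72 s, if anything falls off the work surface, if the arm or the gripper's body presses on something with over 40 N, if the wrist force passes 120 N, or if a joint passes its speed limit or range.

## Working session

There is one attempt and no reset: what is moved stays moved. The work goes in short steps, Python scripts to look and compute and a tool call to move; the robot and the scene stay as the last step left them, time stands still between calls to the robot, and variables do not carry over. Pictures are saved under pics/ and viewed, and the job is handed in when it is done.

Besides the shell and the picture viewer there is one more tool, called after "Request:" as name(argument=value, ...) on one line, values as JSON. move_arm: Moves the arm, as the interface text tells. Its arguments: {"type":"object","properties":{"dp":{"type":"array"},"twist":{"type":"array"},"fingers":{"type":"number"},"squeeze":{"type":"number"}},"required":["dp","twist"]}

```bash
mkdir -p pics; ls; python3 - <<'E'
from cell import bot
import cv2
s=bot.get_state(); print({k:(v if not hasattr(v,'round') else v) for k,v in s.items()})
for n in ["scene","top"]:
    im=bot.get_image(n); cv2.imwrite(f"pics/{n}0.png",im["frame"]); print(n,im["K"],im["rvec"],im["tvec"],im["shot"])
E
```

```text
pics
{'time': 0.0, 'qpos': array([-1.37380304e+00,  2.59332094e-01,  1.53608080e+00, -1.95161393e-05,
        1.34799347e+00, -2.02791402e-01]), 'joint_velocities': array([-1.09999139e-03, -1.18941212e-03,  1.76498923e-03,  5.53655285e-05,
        3.89222384e-04,  2.30360523e-04]), 'joint_torque': array([ 4.80331892e-06, -4.37311506e+01, -2.84003860e+01,  7.18634203e-02,
        4.11565835e-02, -1.31592128e-04]), 'position': array([ 0.21405054, -0.50640353,  0.40392419]), 'tcp_rot': array([-3.14124600e+00,  1.78038423e-03, -1.17100700e+00]), 'ft_force': array([ 1.10528979, -0.48166994,  0.06596997]), 'wrist_torque': array([ 0.01724915, -0.01512281, -0.02378043]), 'opening': 0.0931288611133183}
scene [[501.85088473   0.         324.30663714]
 [  0.         501.85088473 245.1202271 ]
 [  0.           0.           1.        ]] [ 2.1311334   1.52262471 -0.44374901] [-0.23208363 -0.27669785  1.90234126] 1
top [[481.74746074   0.         311.0659648 ]
 [  0.         481.74746074 239.68498077]
 [  0.           0.           1.        ]] [ 2.1838535  -2.13025673  0.11336208] [0.05913959 0.50362992 1.47138905] 2
```

View pics/scene0.png

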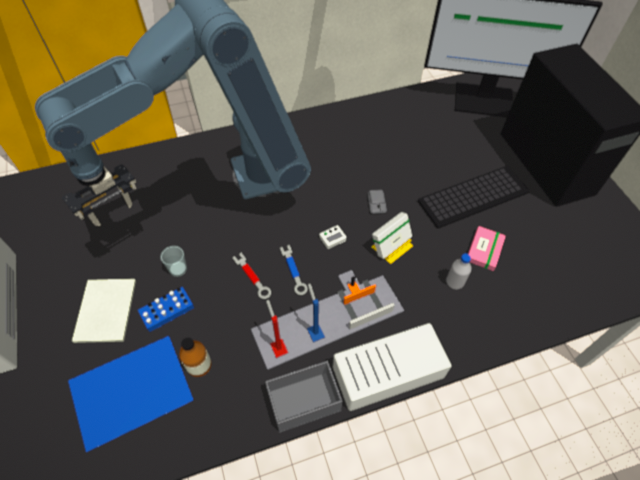

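View pics/top0.png

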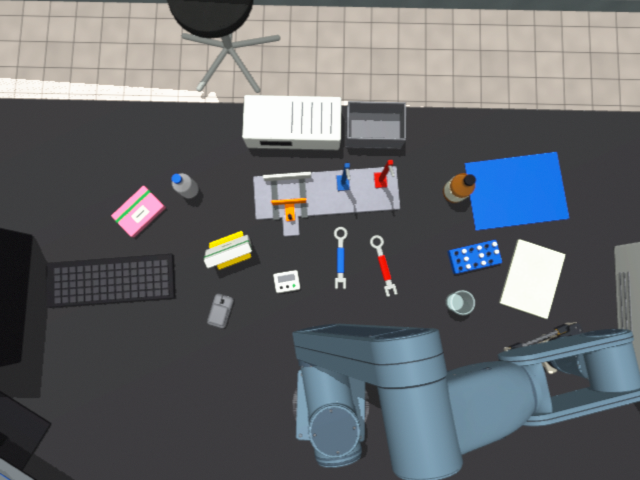

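Both pictures show everything clearly. In the top view the caddy is at about (325,193), red hanger (381,180), blue hanger (343,183), spanner eyes (341,233) and (377,242), and case (228,250). The pink look-alike is at (138,211).

```bash
cat > h.py <<'E'
import numpy as np, cv2
from scipy.spatial.transform import Rotation as R
def cam(im):
    Rm=cv2.Rodrigues(np.array(im["rvec"],float))[0]; t=np.array(im["tvec"],float).reshape(3); return Rm,t,np.array(im["K"])
def cloud(im):
    Rm,t,K=cam(im); z=im["z_map"].astype(float); v,u=np.mgrid[0:480,0:640]
    P=np.stack([(u-K[0,2])/K[0,0]*z,(v-K[1,2])/K[1,1]*z,z],-1)
    W=(P-t)@Rm; W[z<=0]=np.nan; return W
def proj(im,p):
    Rm,t,K=cam(im); c=np.atleast_2d(p)@Rm.T+t; q=c@K.T; return q[:,:2]/q[:,2:]
E
python3 - <<'E'
from cell import bot
from h import *
np.set_printoptions(precision=4,suppress=True)
ims={n:bot.get_image(n) for n in ["scene","top"]}
for n,im in ims.items(): np.savez(f"im_{n}.npz",**{k:im[k] for k in ["frame","z_map","K","rvec","tvec"]})
for t in "spanner_blue eye_blue hanger_blue peg_blue spanner_red eye_red hanger_red peg_red case case_center rest caddy bay bookend_post amber_bottle beaker vial_rack mouse timer clear_bottle".split():
    for n,im in ims.items():
        r=bot.tip_of(t,im)
        print(t,n,[(round(d["conf"],2),np.round(d["centre"],4).tolist()) for d in r[:3]])
for n,im in ims.items():
  W=cloud(im)
  for t in ["spanner_blue","spanner_red","case","caddy","bookend","rest","hanger_blue","hanger_red"]:
    r=bot.outline_of(t,im)
    for d in r[:2]:
        m=d["pixels"]; w=W[m]; w=w[~np.isnan(w[:,0])]; vs=np.argwhere(m)
        print(n,t,round(d["conf"],2),m.sum(),"px",vs.mean(0)[::-1].round(),"med",np.median(w,0),"zmax",np.percentile(w[:,2],[5,50,95]))
        np.save(f"m_{n}_{t}.npy",m) if d is r[0] else 0
print(bot.get_state()["time"])
E
```

```text
spanner_blue scene [(0.71, [0.4454, -0.0207, -0.0])]
spanner_blue top []
eye_blue scene [(0.54, [0.531, -0.0209, 0.0093]), (0.32, [0.2722, 0.3509, -0.0008])]
eye_blue top [(0.63, [0.521, -0.0187, 0.0094])]
hanger_blue scene [(0.88, [0.6824, -0.0253, 0.0131])]
hanger_blue top [(0.79, [0.6838, -0.025, 0.0097])]
peg_blue scene [(0.73, [0.674, -0.0241, 0.2131]), (0.49, [0.509, -0.1347, 0.0105]), (0.16, [0.4762, 0.334, 0.0027])]
peg_blue top [(0.83, [0.6684, -0.0278, 0.2156])]
spanner_red scene [(0.7, [0.4199, -0.1577, -0.0013])]
spanner_red top [(0.89, [0.4198, -0.1616, -0.0018])]
eye_red scene [(0.93, [0.5063, -0.136, 0.0141])]
eye_red top [(0.68, [0.6738, -0.0302, 0.2133]), (0.67, [0.5029, -0.1335, 0.0107]), (0.35, [0.6854, -0.1429, 0.2149])]
hanger_red scene [(0.6, [0.6985, -0.1431, 0.0141])]
hanger_red top [(0.73, [0.6946, -0.1441, 0.01])]
peg_red scene [(0.71, [0.6836, -0.1443, 0.2131])]
peg_red top [(0.52, [0.6849, -0.1437, 0.2121])]
case scene [(0.97, [0.48, 0.3326, 0.0204]), (0.86, [0.5481, 0.5868, 0.014])]
case top [(0.77, [0.5478, 0.5882, 0.0152]), (0.56, [0.4724, 0.3285, 0.016
[... 3013 characters left out ...]
.4559 0.3198 0.0979] zmax [0.0387 0.0979 0.1089]
top case 0.56 6107 px [322. 195.] med [0.6483 0.0562 0.0121] zmax [0.006  0.0121 0.0478]
top caddy 0.71 6223 px [321. 195.] med [0.6477 0.0588 0.012 ] zmax [0.0051 0.012  0.0472]
top bookend 0.6 351 px [289. 206.] med [0.6139 0.1411 0.0286] zmax [0.0149 0.0286 0.062 ]
top rest 0.64 413 px [230. 250.] med [0.4578 0.323  0.0063] zmax [-0.0016  0.0063  0.0293]
top hanger_blue 0.6 266 px [344. 179.] med [ 0.6835 -0.024   0.0249] zmax [0.0141 0.0249 0.2341]
top hanger_red 0.65 326 px [383. 175.] med [ 0.6956 -0.1421  0.0266] zmax [0.0128 0.0266 0.2312]
top hanger_red 0.17 805 px [228. 251.] med [0.4552 0.3188 0.0979] zmax [0.038  0.0979 0.1089]
3.0
```

```bash
python3 - <<'E'
from h import *
np.set_printoptions(precision=4,suppress=True)
crop={}
for n,(x0,y0,x1,y1) in {"scene":(220,200,440,370),"top":(190,140,410,310)}.items():
    im=dict(np.load(f"im_{n}.npz")); W=cloud(im)
    c=cv2.resize(im["frame"][y0:y1,x0:x1],None,fx=3.5,fy=3.5,interpolation=cv2.INTER_CUBIC); cv2.imwrite(f"pics/{n}_crop.png",c)
    for t,xr,yr in [("blue",(0.32,.56),(-.06,.02)),("red",(.3,.54),(-.2,-.1))]:
        hsv=cv2.cvtColor(im["frame"],cv2.COLOR_BGR2HSV)
        reg=(W[...,0]>xr[0])&(W[...,0]<xr[1])&(W[...,1]>yr[0])&(W[...,1]<yr[1])
        hue=hsv[...,0]; sat=hsv[...,1]>120
        hm=(hue>100)&(hue<130) if t=="blue" else ((hue<10)|(hue>170))
        sl=reg&sat&hm&(hsv[...,2]>60); al=reg&(((W[...,2]>0.006)&(hsv[...,2]>60)))
        for nm,m in (("sleeve",sl),("all",al)):
            p=W[m]; c0=p[:,:2].mean(0); d=cv2.fitLine(p[:,:2].astype(np.float32),cv2.DIST_HUBER,0,.001,.001).ravel()
            d=d[:2]*np.sign(d[0]); s=(p[:,:2]-c0)@d; w=(p[:,:2]-c0)@[-d[1],d[0]]
            mid=c0+d*(s.max()+s.min())/2
            print(n,t,nm,len(p),"c",c0,"mid",mid,"yaw",np.arctan2(d[1],d[0]),"len",np.ptp(s),"w",np.ptp(w),"ztop",np.percentile(p[:,2],[50,80,95]))
    # case & caddy
    m=np.load(f"m_{n}_caddy.npy")&(abs(W[...,2]-.012)<.004)
    p=W[m][:,:2]; rr=cv2.minAreaRect((p*1000).astype(np.float32)); print(n,"caddy rect",rr)
    m=np.load(f"m_{n}_case.npy"); p=W[m]; p=p[~np.isnan(p[:,0])]
    print(n,"case minmax",p.min(0),p.max(0))
E
```

```text
scene blue sleeve 169 c [ 0.4444 -0.021 ] mid [ 0.4421 -0.021 ] yaw 0.0026051882 len 0.08945660959099153 w 0.028946719697866406 ztop [0.0174 0.0198 0.0218]
scene blue all 338 c [ 0.4579 -0.0205] mid [ 0.4526 -0.0206] yaw 0.02740097 len 0.20114836061740496 w 0.04137237761662442 ztop [0.0145 0.0183 0.0208]
scene red sleeve 185 c [ 0.4234 -0.1584] mid [ 0.4183 -0.1599] yaw 0.28393185 len 0.0893423663136313 w 0.029043603713699392 ztop [0.0155 0.0195 0.0231]
scene red all 362 c [ 0.4344 -0.1559] mid [ 0.4304 -0.1572] yaw 0.2898494 len 0.20192502974212623 w 0.04779898203393597 ztop [0.0139 0.0178 0.0214]
scene caddy rect ((633.5025634765625, 25.764434814453125), (200.83670043945312, 459.5973815917969), 6.182466983795166)
scene case minmax [ 0.3422  0.2507 -0.0054] [0.5131 0.4366 0.1135]
top blue sleeve 198 c [ 0.442  -0.0218] mid [ 0.4424 -0.0218] yaw -0.0033314058 len 0.07642341043999194 w 0.023063728918174042 ztop [0.0165 0.0195 0.0216]
top blue all 433 c [ 0.4445 -0.0216] mid [ 0.4404 -0.0216] yaw -0.0019138877 len 0.23453233569808946 w 0.07744692781843451 ztop [0.0139 0.0176 0.0206]
top red sleeve 212 c [ 0.422 -0.158] mid [ 0.4224 -0.1579] yaw 0.31886223 len 0.07999423047816448 w 0.02867089866364519 ztop [0.0164 0.0191 0.0212]
top red all 459 c [ 0.4253 -0.1569] mid [ 0.4287 -0.156 ] yaw 0.27107537 len 0.21852532179257006 w 0.12382332375769964 ztop [0.0133 0.0175 0.0205]
top caddy rect ((630.2222290039062, 24.065216064453125), (200.02438354492188, 459.73284912109375), 6.3674798011779785)
top case minmax [0.4081 0.248  0.0233] [0.5078 0.3939 0.1139]
```

View pics/scene_crop.png

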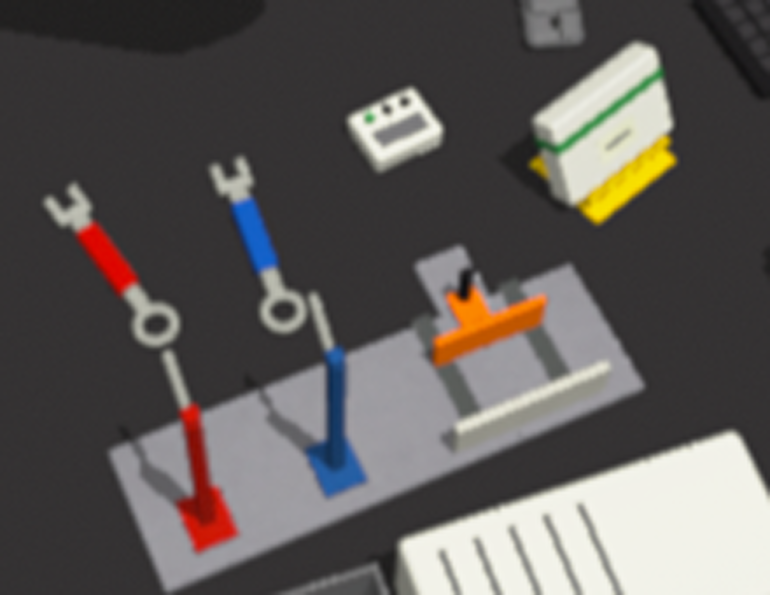

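View pics/top_crop.png

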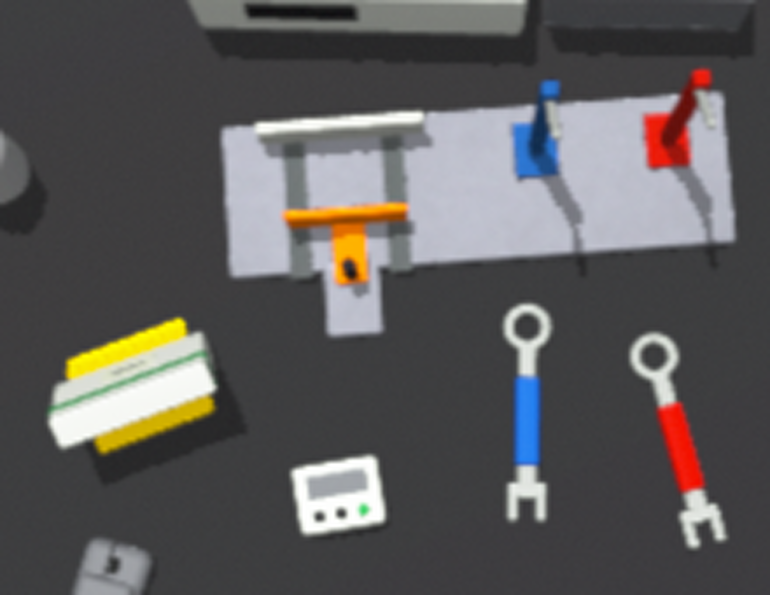

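The crops show both eyes pointing away from the robot and the hanger and caddy yaw at about +0.11 rad. Next I'll write a planner that prints moves in tool axes.

```bash
cat >> h.py <<'E'
def pose_from(s): return np.array(s["position"]),R.from_euler("xyz",s["tcp_rot"])
def tool(x,y,z,yaw,tilt=0,kx=None):
    """tool rot: yaw = direction of tool x in world; tilt = extra twist about tool x (deg)"""
    return np.array([x,y,z],float),R.from_euler("xyz",[np.pi,0,yaw])*R.from_rotvec([np.radians(tilt),0,0])
def plan(p0,r0,way,maxmm=50,maxdeg=9,pr=True):
    """way: list of (p,r[,n]); one row group per waypoint; prints rows and returns final pose"""
    for w in way:
        p,r=w[:2]
        d=np.linalg.norm(p-p0); ang=np.degrees((r0.inv()*r).magnitude())
        n=w[2] if len(w)>2 else int(max(1,np.ceil(d/ (maxmm/1000)),np.ceil(ang/maxdeg)))
        tw=(r0.inv()*r).as_rotvec()
        rr=R.from_rotvec(np.degrees(tw)/n,degrees=True); twr=np.round(np.degrees(tw)/n,1)
        st=(p-p0)/n; rc=r0; rows=[]
        for i in range(n):
            rows.append(np.round(rc.inv().apply(st)*1000,1).tolist()); rc=rc*R.from_rotvec(twr,degrees=True)
        print(n,"dp",rows,"\n   twist",[twr.tolist()]*n)
        p0,r0=p,r
    return p0,r0
def tcp_for(g,r,dist): return np.asarray(g,float)-r.apply([0,0,dist])
E
python3 - <<'E'
from cell import bot
from h import *
s=bot.get_state(); p,r=pose_from(s)
a=tool(.421,-.159,.33,.283-np.pi/2)
plan(p,r,[a])
E
```

```text
9 dp [[-26.6, -36.2, 8.3], [-27.1, -35.9, 8.3], [-27.5, -35.5, 8.3], [-27.9, -35.2, 8.3], [-28.4, -34.9, 8.3], [-28.8, -34.5, 8.3], [-29.2, -34.2, 8.3], [-29.6, -33.8, 8.3], [-30.0, -33.4, 8.3]] 
   twist [[-0.0, 0.0, 0.7], [-0.0, 0.0, 0.7], [-0.0, 0.0, 0.7], [-0.0, 0.0, 0.7], [-0.0, 0.0, 0.7], [-0.0, 0.0, 0.7], [-0.0, 0.0, 0.7], [-0.0, 0.0, 0.7], [-0.0, 0.0, 0.7]]
```

Request:
move_arm(dp=[[-27,-36,8],[-27,-36,8],[-28,-36,8],[-28,-35,8],[-28,-35,8],[-29,-34,8],[-29,-34,9],[-30,-34,9],[-30,-33,9],[0,0,0]], twist=[[0,0,0.7],[0,0,0.7],[0,0,0.7],[0,0,0.7],[0,0,0.7],[0,0,0.7],[0,0,0.7],[0,0,0.7],[0,0,1],[0,0,0]])

```text
time: 4.25
position: [0.4207, -0.156, 0.3292]
tcp_rot: [3.141, 0.001, -1.282]
ft_force: [0.5, -0.5, -0.4]
opening: 0.0928
```

```bash
python3 - <<'E'
from cell import bot
from h import *
np.set_printoptions(precision=4,suppress=True)
s=bot.get_state(); print(s["time"],s["qpos"],s["position"],s["tcp_rot"])
im=bot.get_image("wrist"); cv2.imwrite("pics/w1.png",im["frame"])
W=cloud(im)
for t in ["eye_red","spanner_red"]:
    for d in bot.tip_of(t,im)[:2]: print(t,d["conf"],np.array(d["centre"]))
hsv=cv2.cvtColor(im["frame"],cv2.COLOR_BGR2HSV)
m=((hsv[...,0]<10)|(hsv[...,0]>170))&(hsv[...,1]>120)&(hsv[...,2]>60)&(abs(W[...,0]-.42)<.08)&(abs(W[...,1]+.158)<.06)
p=W[m];print(len(p),np.percentile(p[:,2],[5,50,95]))
p=p[p[:,2]>.013]; rr=cv2.minAreaRect((p[:,:2]*1000).astype(np.float32)); print(rr)
print(cam(im)[0],cam(im)[1],im["K"])
E
```

```text
4.25 [-0.6049  0.1471  1.8762  0.0005  1.1198  0.6766] [ 0.4207 -0.156   0.3292] [ 3.1411  0.0014 -1.2818]
eye_red 0.8 [ 0.5048 -0.135   0.0061]
spanner_red 0.79 [ 0.4215 -0.1565  0.0016]
2767 [0.0145 0.0172 0.0185]
((421.35986328125, -158.7105712890625), (77.56132507324219, 21.776277542114258), 16.183006286621094)
[[ 0.2838 -0.9589 -0.0019]
 [-0.9301 -0.2758  0.2425]
 [-0.233  -0.0671 -0.9702]] [-0.2683  0.3372  0.4029] [[384.6843   0.     318.3645]
 [  0.     384.6843 240.115 ]
 [  0.       0.       1.    ]]
```

View pics/w1.png

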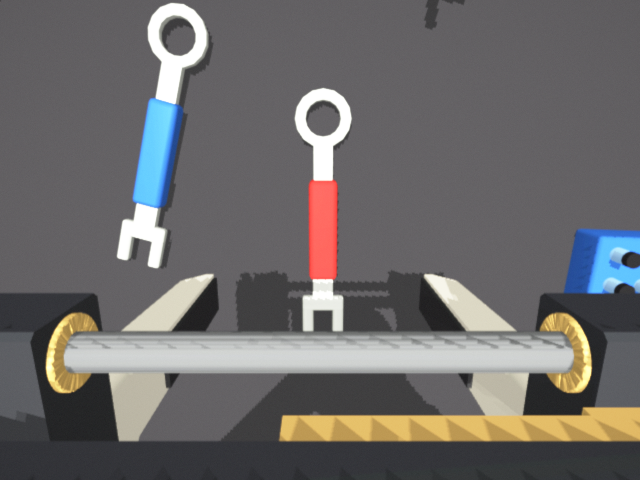

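The wrist view shows the red spanner at (322,228) with its eye at (323,117). The measured sleeve middle is (0.4214,-0.1587) with yaw 16.2°, which agrees with the other two views. I'll grasp it with the tool leaning back 20°, so less wrist pitch is needed when hanging it.

```bash
python3 - <<'E'
from cell import bot
from h import *
s=bot.get_state(); p,r=pose_from(s)
_,r1=tool(0,0,0,.2824-np.pi/2,-20)
g=np.array([.4214,-.1587,.009])
pre=tcp_for(g+[0,0,.07],r1,.181); gr=tcp_for(g,r1,.181)
print(pre,gr,r1.apply([0,0,1]))
plan(p,r,[(pre,r1),(gr,r1,2)])
E
```

```text
[ 0.48085353 -0.14144929  0.24908436] [ 0.48085353 -0.14144929  0.17908436] [-0.32847253 -0.09530781 -0.93969262]
3 dp [[0.1, -21.1, 27.0], [0.1, -24.1, 24.3], [0.1, -26.8, 21.3]] 
   twist [[-6.7, -0.0, 0.0], [-6.7, -0.0, 0.0], [-6.7, -0.0, 0.0]]
2 dp [[-0.0, -12.0, 32.9], [-0.0, -12.0, 32.9]] 
   twist [[0.0, 0.0, 0.0], [0.0, 0.0, 0.0]]
```

Request:
move_arm(dp=[[0,-21,27],[0,-24,24],[0,-27,21],[0,0,0],[0,-12,33],[0,-12,32],[0,0,0]], twist=[[-6.7,0,0.4],[-6.7,0,0],[-6.6,0,0],[0,0,0],[0,0,0],[0,0,0],[0,0,0]])

```text
time: 5.28
position: [0.4804, -0.142, 0.1803]
tcp_rot: [2.793, 0.001, -1.295]
ft_force: [-0.1, 0.4, 0.8]
opening: 0.0931
```

```bash
python3 - <<'E'
from cell import bot
from h import *
np.set_printoptions(precision=4,suppress=True)
s=bot.get_state(); print(s["time"],s["qpos"],s["position"],s["tcp_rot"],s["ft_force"])
p,r=pose_from(s); print("grasp pt181",p+r.apply([0,0,.181]),"tip",p+r.apply([0,0,.186]))
im=bot.get_image("wrist"); cv2.imwrite("pics/w2.png",im["frame"])
E
```

```text
5.275 [-0.4292  0.5301  1.7841 -0.2492  1.1106  1.0086] [ 0.4804 -0.142   0.1803] [ 2.7928  0.0007 -1.2949] [-0.0962  0.3881  0.797 ]
grasp pt181 [ 0.4208 -0.1587  0.0102] tip [ 0.4192 -0.1592  0.0055]
```

View pics/w2.png

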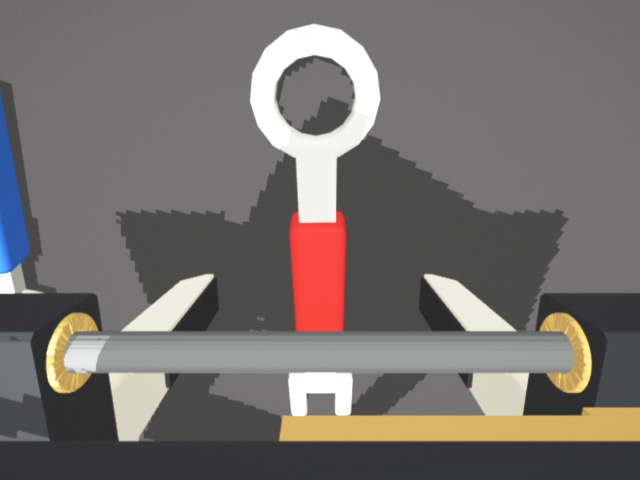

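The wrist view shows the red sleeve centred between the fingers (sleeve at (317,270), eye at (315,92)). Closing.

Request:
move_arm(dp=[[0,0,0],[0,0,0],[0,0,0],[0,0,0],[0,0,0],[0,0,0]], twist=[[0,0,0],[0,0,0],[0,0,0],[0,0,0],[0,0,0],[0,0,0]], fingers=0, squeeze=40)

```text
time: 6.08
position: [0.4814, -0.1408, 0.1801]
tcp_rot: [2.792, -0.0, -1.293]
ft_force: [0.0, -0.2, 0.2]
opening: 0.0375
```

```bash
cat >> h.py <<'E'
Ry=lambda a:R.from_rotvec([0,a,0]); Rz=lambda a:R.from_rotvec([0,0,a])
def fk(q,k):
    a,b,H,L1,e,L2,d=k
    B=Rz(q[0]); A=Ry(q[1]); F=Ry(q[1]+q[2]); T=F*Rz(q[3])*Ry(q[4])
    p=np.array([a,b,H])+A.apply([0,0,L1])+F.apply([e,0,L2])+T.apply([0,0,d])
    return B.apply(p),B*T*Rz(q[5])
E
cat > data.py <<'E'
D=[([-1.37380304e+00,2.59332094e-01,1.53608080e+00,-1.95161393e-05,1.34799347e+00,-2.02791402e-01],[0.21405054,-0.50640353,0.40392419],[-3.14124600e+00,1.78038423e-03,-1.17100700e+00]),
([-0.6049,0.1471,1.8762,0.0005,1.1198,0.6766],[0.4207,-0.156,0.3292],[3.1411,0.0014,-1.2818]),
([-0.4292,0.5301,1.7841,-0.2492,1.1106,1.0086],[0.4804,-0.142,0.1803],[2.7928,0.0007,-1.2949])]
E
python3 - <<'E'
from h import *
from data import D
from scipy.optimize import least_squares
np.set_printoptions(precision=4,suppress=True)
for q,p,e in D: print((fk(q,[0]*7)[1].inv()*R.from_euler("xyz",e)).as_rotvec())
f=lambda k:np.concatenate([fk(q,k)[0]-p for q,p,_ in D]+[1e-3*(k-np.array([0,.111,.2,.4,0,.4,.1]))])
s=least_squares(f,[0,.11,.2,.4,0,.4,.1]);print(s.x,s.fun[:9]*1000)
E
```

```text
[-0.     -0.     -3.1416]
[ 0.0001 -0.0002 -3.1415]
[-0.     -0.      3.1416]
[-0.0001  0.1108  0.2216  0.5347  0.0601  0.4258  0.1811] [ 0.0198  0.0056 -0.0098 -0.0089 -0.0211  0.017  -0.0019  0.003  -0.0072]
```

```bash
cat >> h.py <<'E'
from scipy.optimize import least_squares
K0=[-0.0001,0.1108,0.2216,0.5347,0.0601,0.4258,0.1811]
LO=np.array([-3.14,-.91,.19,-1.22,.22,-3.12]);HI=np.array([3.14,2.08,2.58,4.36,2.71,3.12])
def fkt(q): p,r=fk(q,K0); return p,r*Rz(np.pi)
def ik(p,r,q0):
    def f(q):
        a,b=fkt(q); return np.r_[(a-p)*10,(b.inv()*r).as_rotvec()*3]
    s=least_squares(f,np.clip(q0,LO+1e-3,HI-1e-3),bounds=(LO,HI),xtol=1e-10); a,b=fkt(s.x)
    return s.x,np.linalg.norm(a-p)*1000,np.degrees((b.inv()*r).magnitude())
CY=.110; CO=np.array([.650,.0268,0])
def cad(x,y,z): return CO+Rz(CY).apply([x,y,z])
def hang(hng,out,phi,tilt_g,gd,perp=0.,side=0.):
    """tool pose so that eye centre sits on peg axis, `out` m along x,z equally from post face; phi spanner pitch deg; gd TCP->sleeve centre along tool z (at grasp)"""
    eye=np.asarray(hng)+Rz(CY).apply([-out-perp,side,.195+out-perp])
    _,r=tool(0,0,0,CY-np.pi/2,phi+tilt_g)
    _,rs=tool(0,0,0,CY-np.pi/2,phi)   # spanner frame: spanner x = -y_tool
    sl=eye-rs.apply([0,-.085,0])
    return sl-r.apply([0,0,gd]),r
E
python3 - <<'E'
from h import *
np.set_printoptions(precision=3,suppress=True)
for nm,h in (("red",(.697,-.1437,.012)),("blue",(.685,-.025,.012))):
  for q0 in ([-.3,.5,1.7,-.2,.8,1.],[-.3,.8,1.5,3.1,.8,-2],[-.3,.8,1.5,1.5,.8,0.],[-.3,.8,1.5,-1.1,.8,0.]):
    q=np.array(q0)
    for out,phi in ((.05,45),(.02,45),(.015,55),(.012,65),(.012,75),(.012,90)):
        p,r=hang(h,out,phi,-20,.181); q,e1,e2=ik(p,r,q); print(nm,out,phi,p,q,round(e1,1),round(e2,1))
E
```

```text
red 0.05 45 [ 0.512 -0.164  0.361] [-0.616  0.166  1.813  0.378  0.864  0.641] 0.0 0.0
red 0.02 45 [ 0.541 -0.161  0.331] [-0.575  0.245  1.793  0.384  0.795  0.658] 0.0 0.0
red 0.015 55 [ 0.53  -0.162  0.301] [-0.628  0.248  1.926  0.727  0.62   0.303] 0.0 0.0
red 0.012 65 [ 0.522 -0.163  0.27 ] [-0.68   0.286  2.044  1.243  0.56  -0.239] 0.0 0.0
red 0.012 75 [ 0.516 -0.164  0.241] [-0.728  0.361  2.141  1.728  0.664 -0.766] 0.0 0.0
red 0.012 90 [ 0.516 -0.164  0.196] [-0.771  0.551  2.225  2.113  1.009 -1.239] 0.0 0.0
red 0.05 45 [ 0.512 -0.164  0.361] [-0.616  0.166  1.813  0.378  0.864  0.641] 0.0 0.0
red 0.02 45 [ 0.541 -0.161  0.331] [-0.575  0.245  1.793  0.384  0.795  0.658] 0.0 0.0
red 0.015 55 [ 0.53  -0.162  0.301] [-0.628  0.248  1.926  0.727  0.62   0.303] 0.0 0.0
red 0.012 65 [ 0.522 -0.163  0.27 ] [-0.68   0.286  2.044  1.243  0.56  -0.239] 0.0 0.0
red 0.012 75 [ 0.516 -0.164  0.241] [-0.728  0.361  2.141  1.728  0.664 -0.766] 0.0 0.0
red 0.012 90 [ 0.516 -0.164  0.196] [-0.771  0.551  2.225  2.113  1.009 -1.239] 0.0 0.0
red 0.05 45 [ 0.512 -0.164  0.361] [-0.616  0.16
[... 2431 characters left out ...]
2 75 [ 0.504 -0.045  0.241] [-0.482  0.301  2.253  2.068  0.547 -0.934] 0.0 0.0
blue 0.012 90 [ 0.504 -0.045  0.196] [-0.519  0.525  2.349  2.431  1.011 -1.386] 0.0 0.0
blue 0.05 45 [ 0.5   -0.045  0.361] [-0.389  0.091  1.902  0.291  0.782  0.902] 0.0 0.0
blue 0.02 45 [ 0.529 -0.042  0.331] [-0.357  0.178  1.881  0.296  0.71   0.915] 0.0 0.0
blue 0.015 55 [ 0.518 -0.043  0.301] [-0.399  0.178  2.021  0.649  0.481  0.55 ] 0.0 0.0
blue 0.012 65 [ 0.51  -0.044  0.27 ] [-0.441  0.218  2.147  1.393  0.386 -0.219] 0.0 0.0
blue 0.012 75 [ 0.504 -0.045  0.241] [-0.482  0.301  2.253  2.068  0.547 -0.934] 0.0 0.0
blue 0.012 90 [ 0.504 -0.045  0.196] [-0.519  0.525  2.349  2.431  1.011 -1.386] 0.0 0.0
```

Request:
move_arm(dp=[[0,0,0],[0,0,0],[0,0,0]], twist=[[0,0,0],[0,0,0],[0,0,0]])

```text
time: 6.45
position: [0.4814, -0.1409, 0.1801]
tcp_rot: [2.792, -0.0, -1.293]
ft_force: [0.9, -1.1, -1.1]
opening: 0.0217
```

```bash
cat >> h.py <<'E'
HNG={"red":np.array([.697,-.1437,.012]),"blue":np.array([.685,-.025,.012])}
def hang2(hng,out,phi,et,tilt_g,perp=0.,side=0.):
    """et: eye centre in tool frame. perp: shift normal to the peg, + = up/away from robot(+x,+z)"""
    c=perp/np.sqrt(2)
    eye=np.asarray(hng)+Rz(CY).apply([-out+c,side,.195+out+c])
    _,r=tool(0,0,0,CY-np.pi/2,phi+tilt_g)
    return eye-r.apply(et),r
E
python3 - <<'E'
from cell import bot
from h import *
np.set_printoptions(precision=4,suppress=True)
s=bot.get_state(); p,r=pose_from(s)
eye=np.array([.4214,-.1587,.009])+.085*np.array([np.cos(.2824),np.sin(.2824),0])
et=r.inv().apply(eye-p); print("eye",eye,"et",et, "q",s["qpos"])
a=hang2(HNG["red"],.10,45,et,-20); 
up=(p+[0,0,.1],r)
plan(p,r,[up,a],45,8)
print(a[0], ik(*a,s["qpos"])[0])
E
```

```text
eye [ 0.503 -0.135  0.009] et [ 0.0003 -0.0796  0.1531] q [-0.4262  0.5313  1.7826 -0.2499  1.1108  1.0104]
3 dp [[0.0, 11.4, -31.3], [0.0, 11.4, -31.3], [0.0, 11.4, -31.3]] 
   twist [[0.0, 0.0, 0.0], [0.0, 0.0, 0.0], [0.0, 0.0, 0.0]]
6 dp [[3.7, 11.7, -19.1], [4.0, 9.0, -20.5], [4.3, 6.2, -21.5], [4.4, 3.2, -22.1], [4.5, 0.2, -22.3], [4.5, -2.9, -22.1]] 
   twist [[7.5, 0.1, 1.6], [7.5, 0.1, 1.6], [7.5, 0.1, 1.6], [7.5, 0.1, 1.6], [7.5, 0.1, 1.6], [7.5, 0.1, 1.6]]
[ 0.4616 -0.1694  0.4121] [-0.6963  0.036   1.8257  0.3709  1.0001  0.6066]
```

Request:
move_arm(dp=[[0,11,-31],[0,11,-31],[0,12,-32],[3.7,11.7,-19],[4,9,-20.5],[4.3,6.2,-21.5],[4.4,3.2,-22],[4.5,0.2,-22.3],[4.5,-2.9,-22],[0,0,0],[0,0,0]], twist=[[0,0,0],[0,0,0],[0,0,0],[7.5,0.1,1.6],[7.5,0.1,1.6],[7.5,0.1,1.6],[7.5,0.1,1.6],[7.5,0.1,1.6],[7.5,0.1,1.6],[0,0,0],[0,0,0]])

```text
time: 7.82
position: [0.4613, -0.1691, 0.4108]
tcp_rot: [-2.707, -0.002, -1.456]
ft_force: [-0.3, 0.7, -1.6]
opening: 0.0217
```

```bash
python3 - <<'E'
from cell import bot
from h import *
np.set_printoptions(precision=4,suppress=True)
s=bot.get_state(); print(s["time"],s["qpos"],s["position"],s["tcp_rot"],s["opening"])
p,r=pose_from(s)
im=bot.get_image("wrist"); W=cloud(im)
np.savez("im_w3.npz",**{k:im[k] for k in ["frame","z_map","K","rvec","tvec"]})
et=np.array([ 0.0003,-0.0796,0.1531])
f=im["frame"].copy()
for P,c in ((p+r.apply(et),(0,255,0)),(HNG["red"]+Rz(CY).apply([-.010,0,.205]),(0,0,255)),(HNG["red"]+Rz(CY).apply([-.035,0,.230]),(255,0,255)),(HNG["red"]+Rz(CY).apply([0,0,.0]),(255,0,0)),(HNG["blue"]+Rz(CY).apply([-.035,0,.230]),(255,0,255)),(HNG["blue"],(255,0,0))):
    u=proj(im,P)[0]; print(u); cv2.circle(f,tuple(int(v) for v in u),3,c,-1)
cv2.imwrite("pics/w3.png",f)
for t in ["eye_red","peg_red","hanger_red","peg_blue"]:
    for d in bot.tip_of(t,im)[:2]: print(t,round(d["conf"],2),np.array(d["centre"]), "tool",r.inv().apply(np.array(d["centre"])-p))
# eye ring cloud in tool frame
T=(W.reshape(-1,3)-p)@r.as_matrix(); T=T.reshape(480,640,3)
m=(abs(T[...,0])<.03)&(T[...,1]<-.055)&(T[...,1]>-.11)&(abs(T[...,2]-.153)<.035)
q=T[m]; print(len(q)); 
if len(q): print(q.min(0),q.max(0), (q.min(0)+q.max(0))/2,np.median(q,0))
E
```

```text
7.825 [-0.6953  0.0367  1.828   0.3694  0.9978  0.6023] [ 0.4613 -0.1691  0.4108] [-2.7071 -0.0024 -1.4563] 0.02168412249251117
[319.1133  99.8205]
[320.0554  42.4319]
[320.2449  51.6329]
[318.9109 161.004 ]
[90.9085 48.7564]
[212.8226 159.6636]
eye_red 0.37 [ 0.5457 -0.1555  0.2415] tool [-0.0043 -0.0062  0.1895]
peg_red 0.72 [ 0.6872 -0.151   0.2131] tool [ 0.0073 -0.1222  0.2747]
peg_blue 0.67 [ 0.6745 -0.0223  0.2131] tool [-0.122  -0.1243  0.2753]
9151
[-0.0211 -0.0993  0.1414] [ 0.0203 -0.055   0.1617] [-0.0004 -0.0771  0.1516] [-0.0004 -0.0797  0.1495]
```

View pics/w3.png

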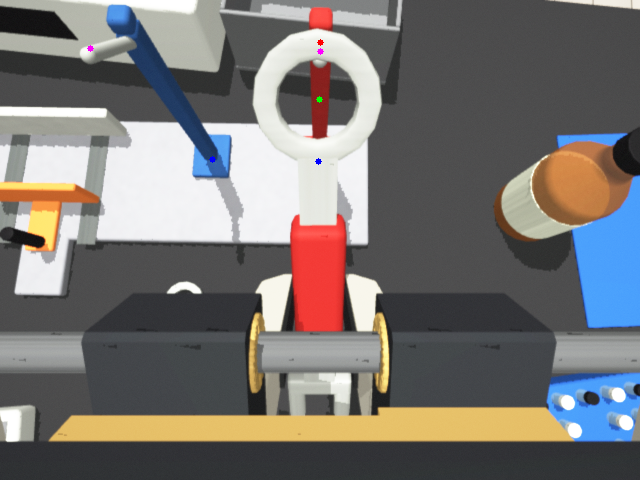

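The ring of the held spanner is at (318,95). The red peg's tip shows through it at (319,58), within a few pixels of where I predicted it. I'll move closer along the peg axis and look again.

```bash
python3 - <<'E'
from cell import bot
from h import *
np.set_printoptions(precision=4,suppress=True)
s=bot.get_state(); p,r=pose_from(s)
et=np.array([-.0002,-.0808,.1531])
a=hang2(HNG["red"]+[-.001,0,0],.055,45,et,-20); plan(p,r,[a],35)
E
```

```text
2 dp [[0.4, -9.9, 29.0], [0.4, -9.9, 29.0]] 
   twist [[-0.0, 0.0, 0.2], [-0.0, 0.0, 0.2]]
```

Request:
move_arm(dp=[[0.4,-10,29],[0.4,-10,29],[0,0,0],[0,0,0]], twist=[[0,0,0.2],[0,0,0.2],[0,0,0],[0,0,0]])

```text
time: 8.57
position: [0.5042, -0.1653, 0.3678]
tcp_rot: [-2.704, -0.0, -1.462]
ft_force: [0.7, -0.4, -1.7]
opening: 0.0219
```

```bash
python3 - <<'E'
from cell import bot
from h import *
np.set_printoptions(precision=4,suppress=True)
s=bot.get_state(); print(s["time"],s["position"],s["tcp_rot"],s["opening"])
p,r=pose_from(s)
im=bot.get_image("wrist"); W=cloud(im)
sc=bot.get_image("scene"); Ws=cloud(sc)
et=np.array([-.0002,-.0808,.1531])
for nm,I in (("wrist",im),("scene",sc)):
    f=I["frame"].copy()
    H=HNG["red"]+[-.001,0,0]
    for P,c in ((p+r.apply(et),(0,255,0)),(H+Rz(CY).apply([0,0,.195]),(0,0,255)),(H+Rz(CY).apply([-.038,0,.233]),(255,0,255)),(H,(255,0,0))):
        u=proj(I,P)[0]; print(nm,u); cv2.circle(f,tuple(int(v) for v in u),1,c,-1)
    if nm=="scene": f=cv2.resize(f[250:400,200:400],None,fx=4,fy=4,interpolation=cv2.INTER_CUBIC)
    cv2.imwrite(f"pics/{nm}4.png",f)
E
```

```text
8.575 [ 0.5042 -0.1653  0.3678] [-2.7039 -0.0001 -1.4622] 0.021920889190235077
wrist [317.5503  95.9747]
wrist [316.6545  59.0089]
wrist [316.3794  82.6474]
wrist [317.551  187.3222]
scene [263.7112 291.8845]
scene [273.2849 318.3481]
scene [266.8287 300.2478]
scene [277.836  346.5523]
```

View pics/wrist4.png

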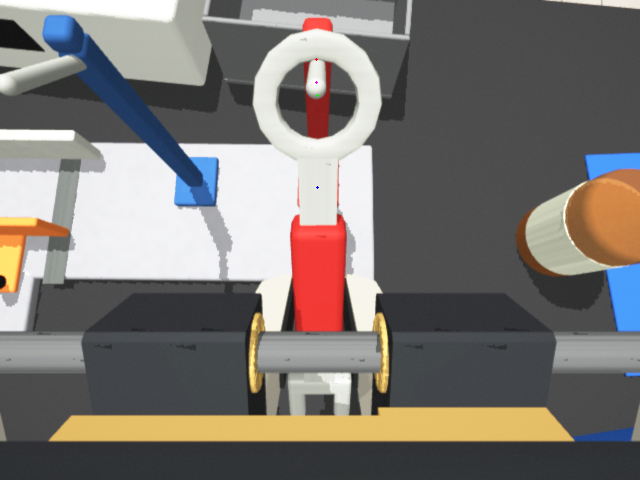

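View pics/scene4.png

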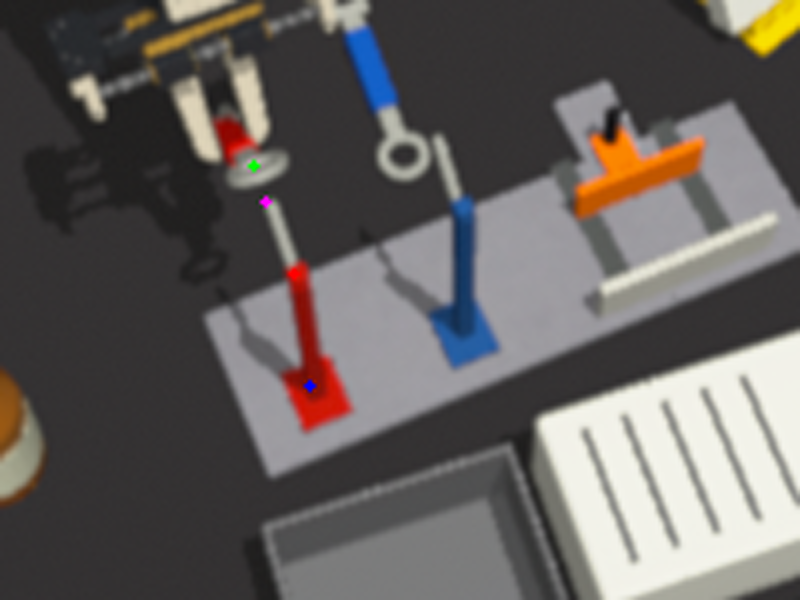

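```bash
python3 - <<'E'
from cell import bot
from h import *
np.set_printoptions(precision=4,suppress=True)
s=bot.get_state(); p,r=pose_from(s)
im=bot.get_image("wrist"); W=cloud(im); C=np.linalg.inv(Rz(CY).as_matrix())
for v in range(56,100,4):
    for u in (317,): print(u,v,W[v,u],"hanger-frame",C@(W[v,u]-HNG["red"]),"tool",r.inv().apply(W[v,u]-p), im["frame"][v,u])
m=np.zeros((480,640),bool)
for nm,(v,u) in dict(top=(38,317),bot=(152,317),left=(262,95)[::-1],right=(373,95)[::-1]).items(): print(nm,r.inv().apply(W[v,u]-p))
E
```

```text
317 56 [ 0.6479 -0.1498  0.2753] hanger-frame [-0.0494 -0.0007  0.2633] tool [-0.0003 -0.0913  0.1459] [194 204 202]
317 60 [ 0.6918 -0.1449  0.2133] hanger-frame [-0.0053 -0.0006  0.2013] tool [-0.0005 -0.1049  0.2208] [194 204 202]
317 64 [ 0.6837 -0.1458  0.2216] hanger-frame [-0.0135 -0.0006  0.2096] tool [-0.0005 -0.101   0.2098] [233 238 237]
317 68 [ 0.6768 -0.1465  0.2284] hanger-frame [-0.0203 -0.0006  0.2164] tool [-0.0005 -0.0977  0.2007] [233 239 237]
317 72 [ 0.6708 -0.1472  0.2344] hanger-frame [-0.0264 -0.0006  0.2224] tool [-0.0005 -0.0947  0.1927] [232 238 236]
317 76 [ 0.6649 -0.1479  0.2404] hanger-frame [-0.0324 -0.0006  0.2284] tool [-0.0004 -0.0919  0.1848] [231 237 236]
317 80 [ 0.6602 -0.1484  0.2447] hanger-frame [-0.037  -0.0006  0.2327] tool [-0.0004 -0.0895  0.1788] [243 247 246]
317 84 [ 0.658  -0.1486  0.2457] hanger-frame [-0.0393 -0.0006  0.2337] tool [-0.0004 -0.0878  0.177 ] [246 250 249]
317 88 [ 0.6562 -0.1488  0.2458] hanger-frame [-0.0411 -0.0006  0.2338] tool [-0.0004 -0.0863  0.1761] [238 244 242]
317 92 [ 0.6553 -0.1489  0.2445] hanger-frame [-0.042  -0.0006  0.2325] tool [-0.0004 -0.085   0.177 ] [209 220 217]
317 96 [ 0.6546 -0.149   0.2429] hanger-frame [-0.0427 -0.0006  0.2309] tool [-0.0004 -0.0836  0.1781] [146 155 153]
top [-0.0003 -0.0956  0.1434]
bot [-0.0004 -0.063   0.1556]
left [-0.0177 -0.0806  0.1492]
right [ 0.0172 -0.0805  0.1485]
```

```bash
cat >> h.py <<'E'
HNG["red"]=np.array([.6925,-.1443,.012])
E
python3 - <<'E'
from cell import bot
from h import *
np.set_printoptions(precision=4,suppress=True)
s=bot.get_state(); p,r=pose_from(s)
et=np.array([-.0003,-.0818,.1522]); H=HNG["red"]
a=hang2(H,.05,45,et,-20); b=hang2(H,.018,45,et,-20,-.002)
way=[(*a,1),(*b,3)]+[(*hang2(H,.018,ph,et,-20,-.003),2) for ph in (60,75)]
plan(p,r,way)
for w in way[1:]: print(ik(w[0],w[1],s["qpos"]))
E
```

```text
1 dp [[-0.2, 2.5, 8.0]] 
   twist [[-0.2, -0.1, -0.1]]
3 dp [[-0.0, -4.5, 14.4], [-0.0, -4.5, 14.4], [-0.0, -4.5, 14.4]] 
   twist [[0.0, 0.0, 0.0], [0.0, 0.0, 0.0], [0.0, 0.0, 0.0]]
2 dp [[0.0, 18.8, 13.3], [0.0, 20.4, 10.8]] 
   twist [[7.5, -0.0, 0.0], [7.5, -0.0, 0.0]]
2 dp [[-0.0, 18.3, 13.2], [-0.0, 19.9, 10.7]] 
   twist [[7.5, 0.0, 0.0], [7.5, 0.0, 0.0]]
(array([-0.583 ,  0.2407,  1.8097,  0.3915,  0.7861,  0.6418]), np.float64(4.002966042486721e-13), np.float64(4.4591614834795804e-14))
(array([-0.6771,  0.242 ,  2.0109,  0.9752,  0.5824,  0.0264]), np.float64(5.597773913635202e-11), np.float64(8.698103907288197e-12))
(array([-0.7559,  0.3409,  2.1659,  1.7097,  0.6815, -0.7714]), np.float64(1.3212620738013155e-10), np.float64(2.089156615182321e-11))
```

Request:
move_arm(dp=[[-0.2,2.5,8],[0,-4.5,14.4],[0,-4.5,14.4],[0,-4.5,14.4],[0,0,0],[0,0,0]], twist=[[-0.2,0,0],[0,0,0],[0,0,0],[0,0,0],[0,0,0],[0,0,0]])

```text
time: 9.48
position: [0.5358, -0.1618, 0.3258]
tcp_rot: [-2.707, -0.0, -1.463]
ft_force: [0.1, -1.0, -1.1]
opening: 0.0217
```

```bash
python3 - <<'E'
from cell import bot
from h import *
np.set_printoptions(precision=4,suppress=True)
s=bot.get_state(); p,r=pose_from(s); print(p,s["tcp_rot"],s["ft_force"])
for nm in ("wrist","scene"):
    f=bot.get_image(nm)["frame"]
    if nm=="scene": f=cv2.resize(f[250:400,200:400],None,fx=4,fy=4,interpolation=cv2.INTER_CUBIC)
    cv2.imwrite(f"pics/{nm}5.png",f)
et=np.array([-.0003,-.0818,.1522]); H=HNG["red"]
plan(p,r,[(*hang2(H,.018,ph,et,-20,-.003),4) for ph in (60,75)])
E
```

```text
[ 0.5358 -0.1618  0.3258] [-2.707  -0.0001 -1.4627] [ 0.0877 -0.9662 -1.0508]
4 dp [[0.0, 9.3, 6.4], [0.0, 9.7, 5.8], [0.0, 10.1, 5.1], [0.0, 10.4, 4.4]] 
   twist [[3.8, -0.0, -0.0], [3.8, -0.0, -0.0], [3.8, -0.0, -0.0], [3.8, -0.0, -0.0]]
4 dp [[-0.0, 9.2, 6.6], [-0.0, 9.6, 6.0], [-0.0, 9.9, 5.4], [-0.0, 10.2, 4.7]] 
   twist [[3.7, 0.0, 0.0], [3.7, 0.0, 0.0], [3.7, 0.0, 0.0], [3.7, 0.0, 0.0]]
```

View pics/wrist5.png

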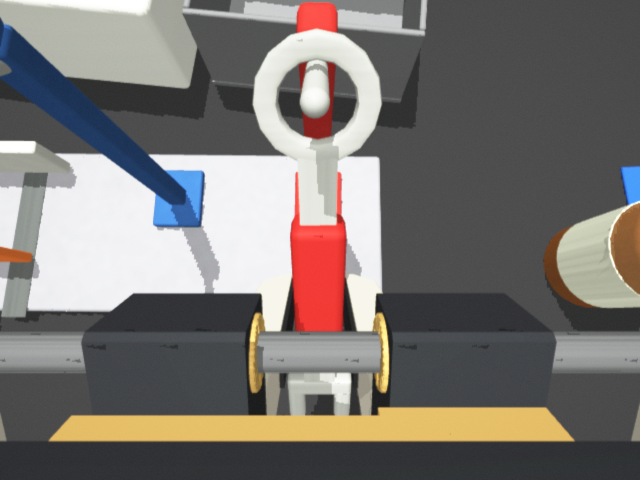

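View pics/scene5.png

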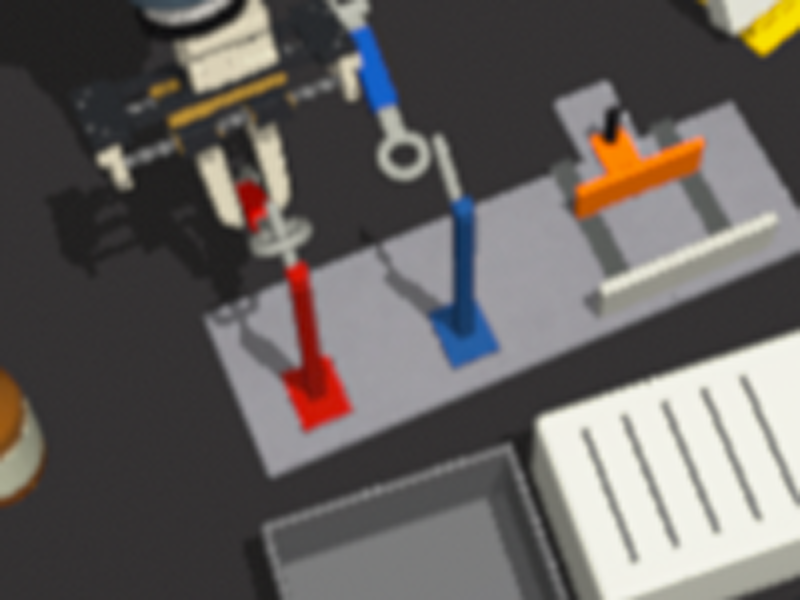

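The peg runs through the ring in both views: it spans (315,60) to (315,115) in the wrist image, and the scene image agrees. Now I'll rotate the spanner towards vertical with the eye staying on the peg.

Request:
move_arm(dp=[[0,9.3,6.4],[0,9.7,5.8],[0,10.1,5.1],[0,10.4,4.4],[0,9.2,6.6],[0,9.6,6],[0,9.9,5.4],[0,10.2,4.7],[0,0,0],[0,0,0]], twist=[[3.8,0,0],[3.8,0,0],[3.8,0,0],[3.8,0,0],[3.7,0,0],[3.7,0,0],[3.7,0,0],[3.7,0,0],[0,0,0],[0,0,0]])

```text
time: 10.82
position: [0.5021, -0.1659, 0.2438]
tcp_rot: [-2.184, -0.001, -1.463]
ft_force: [0.1, -0.3, -1.2]
opening: 0.0213
```

```bash
python3 - <<'E'
from cell import bot
from h import *
np.set_printoptions(precision=4,suppress=True)
s=bot.get_state(); p,r=pose_from(s); print(p,s["tcp_rot"],s["ft_force"],s["qpos"])
et=np.array([-.0003,-.0818,.1522]); H=HNG["red"]
w=hang2(H,.018,75,et,-20,-.003); print("err mm",(p-w[0])*1000,np.degrees((r.inv()*w[1]).as_rotvec()))
for nm in ("wrist","scene"):
    f=bot.get_image(nm)["frame"]
    if nm=="scene": f=cv2.resize(f[250:400,200:400],None,fx=4,fy=4,interpolation=cv2.INTER_CUBIC)
    cv2.imwrite(f"pics/{nm}6.png",f)
E
```

```text
[ 0.5021 -0.1659  0.2438] [-2.184  -0.0014 -1.4632] [ 0.1321 -0.2529 -1.155 ] [-0.7544  0.3388  2.1642  1.7068  0.6765 -0.7656]
err mm [ 0.0774 -0.2868  0.6639] [ 0.1367 -0.1599 -0.0134]
```

View pics/wrist6.png

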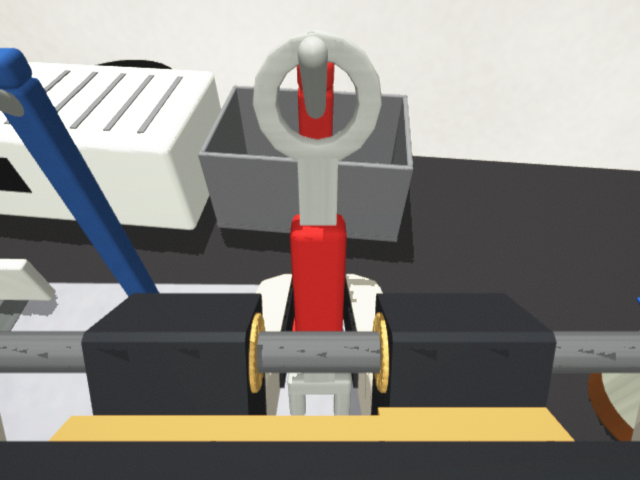

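View pics/scene6.png

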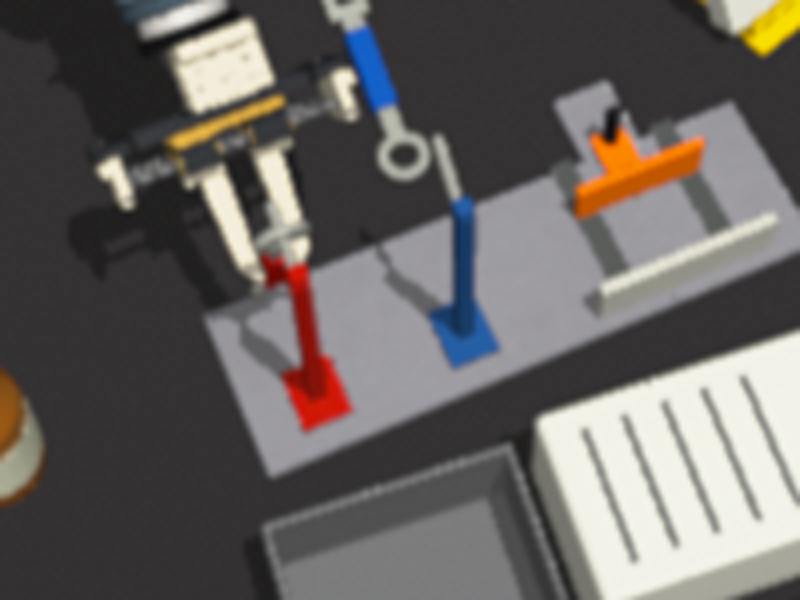

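Request:
move_arm(dp=[[0,0,0],[0,0,0],[0,0,0],[0,0,0],[0,0,-20],[0,0,-35],[0,0,-40],[0,0,0]], twist=[[0,0,0],[0,0,0],[0,0,0],[0,0,0],[0,0,0],[0,0,0],[0,0,0],[0,0,0]], fingers=0.7)

```text
time: 11.92
position: [0.4236, -0.1743, 0.2991]
tcp_rot: [-2.182, -0.003, -1.465]
ft_force: [0.4, -0.6, -0.2]
opening: 0.0649
```

```bash
python3 - <<'E'
from cell import bot
from h import *
np.set_printoptions(precision=4,suppress=True)
s=bot.get_state(); p,r=pose_from(s); print(s["time"],p,s["tcp_rot"],s["ft_force"],s["qpos"])
for nm in ("wrist","scene"):
    f=bot.get_image(nm)["frame"]
    if nm=="scene": f=cv2.resize(f[250:400,200:400],None,fx=4,fy=4,interpolation=cv2.INTER_CUBIC)
    cv2.imwrite(f"pics/{nm}7.png",f)
_,r1=tool(0,0,0,.0-np.pi/2,-20)
g=np.array([.4423,-.0215,.009])
pre=tcp_for(g+[0,0,.09],r1,.181)
for n in (0,.25,.5,.75,1):
    from scipy.spatial.transform import Slerp
    rr=Slerp([0,1],R.concatenate([r,r1]))(n); print(ik(p+(pre-p)*n,rr,s["qpos"]))
plan(p,r,[(pre,r1,11)])
E
```

```text
11.925 [ 0.4236 -0.1743  0.2991] [-2.1818 -0.0029 -1.4648] [ 0.4332 -0.6056 -0.2229] [-0.9384  0.1225  2.2555  1.4326  0.7954 -0.5839]
(array([-0.9391,  0.1226,  2.256 ,  1.4327,  0.7959, -0.5848]), np.float64(1.4037558616461021e-09), np.float64(5.7182896060038243e-11))
(array([-0.7159,  0.1094,  2.1448,  0.8616,  0.6014,  0.119 ]), np.float64(6.744815031516519e-09), np.float64(1.1659684298002759e-09))
(array([-0.5131,  0.1726,  2.003 ,  0.2645,  0.7318,  0.8302]), np.float64(7.383243202918756e-09), np.float64(1.988998920563701e-09))
(array([-0.3533,  0.2854,  1.8451,  0.0043,  1.0361,  1.1898]), np.float64(2.5296051550047474e-13), np.float64(2.961471395894531e-14))
(array([-0.2348,  0.4252,  1.6825, -0.0812,  1.3748,  1.3655]), np.float64(1.1861662750171363e-10), np.float64(3.359755440559276e-11))
11 dp [[-13.0, -2.8, 8.7], [-13.1, -3.7, 8.3], [-13.2, -4.5, 7.8], [-13.3, -5.2, 7.1], [-13.3, -5.9, 6.4], [-13.4, -6.5, 5.6], [-13.5, -7.0, 4.8], [-13.6, -7.3, 3.9], [-13.7, -7.6, 3.0], [-13.8, -7.8, 2.0], [-13.9, -7.8, 1.0]] 
   twist [[-6.8, 0.2, 0.6], [-6.8, 0.2, 0.6], [-6.8, 0.2, 0.6], [-6.8, 0.2, 0.6], [-6.8, 0.2, 0.6], [-6.8, 0.2, 0.6], [-6.8, 0.2, 0.6], [-6.8, 0.2, 0.6], [-6.8, 0.2, 0.6], [-6.8, 0.2, 0.6], [-6.8, 0.2, 0.6]]
```

View pics/wrist7.png

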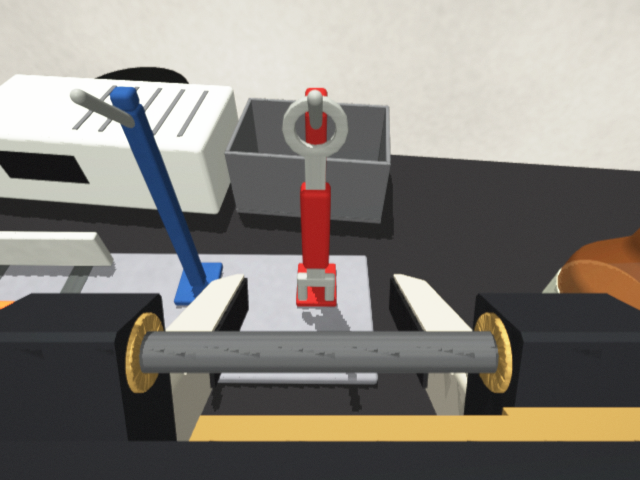

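View pics/scene7.png

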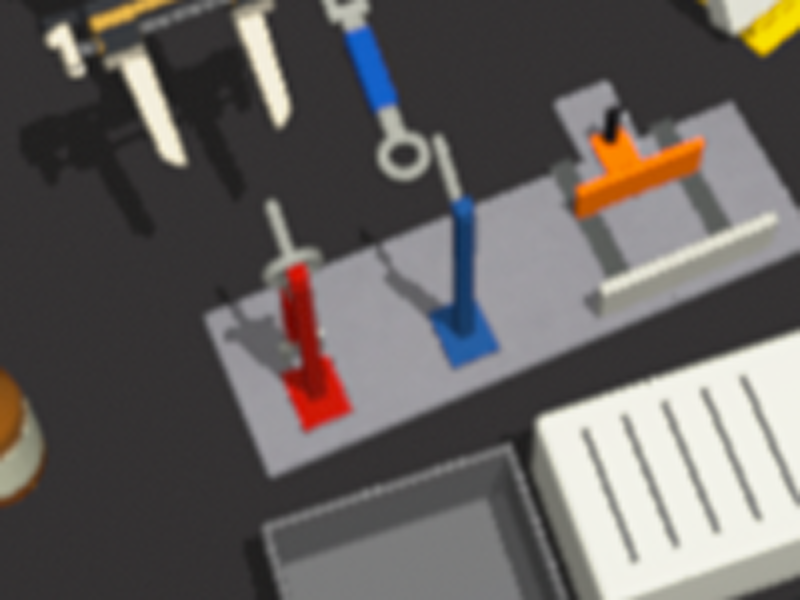

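The red spanner hangs on its peg (ring at (315,125) in the wrist view). Now on to the blue spanner.

Request:
move_arm(dp=[[-13,-2.8,8.7],[-13.1,-3.7,8.3],[-13.2,-4.5,7.8],[-13.3,-5.2,7.1],[-13.3,-5.9,6.4],[-13.4,-6.5,5.6],[-13.5,-7,4.8],[-13.6,-7.3,3.9],[-13.7,-7.6,3],[-13.8,-7.8,2],[-13.9,-7.8,1],[0,0,0]], twist=[[-6.8,0.2,0.6],[-6.8,0.2,0.6],[-6.8,0.2,0.6],[-6.8,0.2,0.6],[-6.8,0.2,0.6],[-6.8,0.2,0.6],[-6.8,0.2,0.6],[-6.8,0.2,0.6],[-6.8,0.2,0.6],[-6.8,0.2,0.6],[-6.8,0.2,0.6],[0,0,0]], fingers=0.7)

```text
time: 13.52
position: [0.5049, -0.0207, 0.2673]
tcp_rot: [2.807, 0.003, -1.57]
ft_force: [0.4, -0.4, 0.6]
opening: 0.0654
```

```bash
python3 - <<'E'
from cell import bot
from h import *
np.set_printoptions(precision=4,suppress=True)
s=bot.get_state(); p,r=pose_from(s); print(s["time"],s["qpos"],p,s["tcp_rot"])
im=bot.get_image("wrist"); cv2.imwrite("pics/w8.png",im["frame"])
W=cloud(im)
hsv=cv2.cvtColor(im["frame"],cv2.COLOR_BGR2HSV)
m=((hsv[...,0]>100)&(hsv[...,0]<130))&(hsv[...,1]>120)&(hsv[...,2]>60)&(abs(W[...,0]-.44)<.08)&(abs(W[...,1]+.0215)<.04)
q=W[m];print(len(q),np.percentile(q[:,2],[5,50,95]))
q=q[q[:,2]>.013]; print(cv2.minAreaRect((q[:,:2]*1000).astype(np.float32)))
for t in ["eye_blue","spanner_blue"]:
    for d in bot.tip_of(t,im)[:2]: print(t,d["conf"],np.array(d["centre"]))
E
```

```text
13.525 [-0.2351  0.4234  1.6881 -0.0755  1.3575  1.3621] [ 0.5049 -0.0207  0.2673] [ 2.8069  0.0035 -1.5696]
3448 [0.0138 0.0173 0.0185]
((442.04681396484375, -21.02165412902832), (78.688232421875, 22.002256393432617), 0.8166416883468628)
eye_blue 0.57 [ 0.4441 -0.0272  0.0002]
spanner_blue 0.74 [ 0.4461 -0.0247  0.001 ]
```

View pics/w8.png

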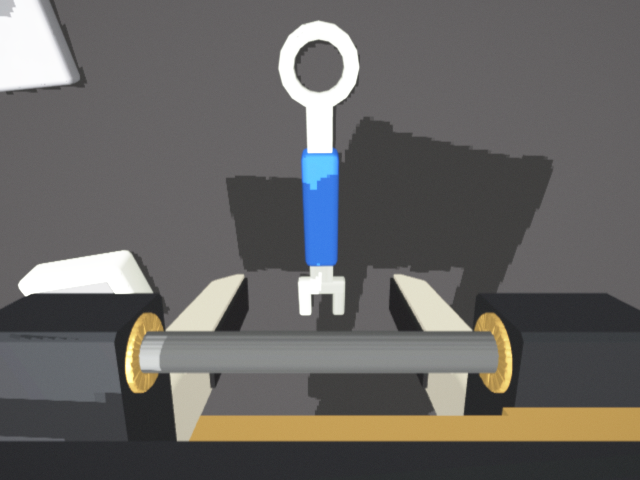

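The blue spanner is centred in the wrist view (sleeve (320,210), eye (319,65)). It measures (0.4420,-0.0210) with yaw 0.8°, so I'll descend.

```bash
python3 - <<'E'
from cell import bot
from h import *
np.set_printoptions(precision=4,suppress=True)
s=bot.get_state(); p,r=pose_from(s)
_,r1=tool(0,0,0,.0143-np.pi/2,-20)
g=np.array([.442,-.0210,.009]); print(tcp_for(g,r1,.181))
plan(p,r,[(tcp_for(g,r1,.181),r1,3)])
E
```

```text
[ 0.5039 -0.0201  0.1791]
3 dp [[-0.6, -9.8, 28.2], [-0.6, -9.9, 28.2], [-0.6, -10.1, 28.1]] 
   twist [[-0.3, 0.1, -0.3], [-0.3, 0.1, -0.3], [-0.3, 0.1, -0.3]]
```

Request:
move_arm(dp=[[-0.6,-9.8,28.2],[-0.6,-10,28.2],[-0.6,-10,27.6],[0,0,0]], twist=[[-0.3,0.1,-0.3],[-0.3,0.1,-0.3],[-0.3,0.1,-0.3],[0,0,0]])

```text
time: 14.18
position: [0.5036, -0.0209, 0.1794]
tcp_rot: [2.793, 0.002, -1.557]
ft_force: [0.2, -0.5, 0.5]
opening: 0.0652
```

Request:
move_arm(dp=[[0,0,0],[0,0,0],[0,0,0],[0,0,0],[0,0,0],[0,0,0]], twist=[[0,0,0],[0,0,0],[0,0,0],[0,0,0],[0,0,0],[0,0,0]], fingers=0, squeeze=40)

```text
time: 14.92
position: [0.5041, -0.0203, 0.1804]
tcp_rot: [2.793, 0.002, -1.556]
ft_force: [-0.5, 0.6, 1.7]
opening: 0.0215
```

```bash
cat >> h.py <<'E'
HNG["blue"]=HNG["red"]+Rz(CY).apply([0,.12,0])
E
python3 - <<'E'
from cell import bot
from h import *
np.set_printoptions(precision=4,suppress=True)
s=bot.get_state(); p,r=pose_from(s); print(p,s["opening"],HNG["blue"],np.degrees(s["tcp_rot"]))
et=np.array([-.0003,-.0815,.1524])
H=HNG["blue"]; a=hang2(H,.06,45,et,-20)
up=(p+[0,0,.12],r,3)
plan(p,r,[up,(*a,7)])
print(ik(*a,s["qpos"]))
E
```

```text
[ 0.5041 -0.0203  0.1804] 0.021472415807581365 [ 0.6793 -0.025   0.012 ] [160.0391   0.0964 -89.1786]
3 dp [[-0.1, 13.7, -37.6], [-0.1, 13.7, -37.6], [-0.1, 13.7, -37.6]] 
   twist [[0.0, 0.0, 0.0], [0.0, 0.0, 0.0], [0.0, 0.0, 0.0]]
7 dp [[3.8, 6.4, -8.4], [3.7, 5.5, -9.0], [3.6, 4.5, -9.6], [3.6, 3.5, -10.0], [3.5, 2.4, -10.4], [3.5, 1.2, -10.6], [3.5, 0.1, -10.6]] 
   twist [[6.4, -0.0, -0.8], [6.4, -0.0, -0.8], [6.4, -0.0, -0.8], [6.4, -0.0, -0.8], [6.4, -0.0, -0.8], [6.4, -0.0, -0.8], [6.4, -0.0, -0.8]]
(array([-0.4094,  0.0484,  1.9216,  0.2942,  0.8089,  0.8865]), np.float64(1.1123893155135927e-13), np.float64(1.066790471086142e-14))
```

Request:
move_arm(dp=[[0,13.7,-37.6],[0,13.7,-37.6],[0,13.7,-37.6],[3.8,6.4,-8.4],[3.7,5.5,-9],[3.6,4.5,-9.6],[3.6,3.5,-10],[3.5,2.4,-10.4],[3.5,1.2,-10.6],[3.5,0,-10.6],[0,0,0],[0,0,0]], twist=[[0,0,0],[0,0,0],[0,0,0],[6.4,0,-0.8],[6.4,0,-0.8],[6.4,0,-0.8],[6.4,0,-0.8],[6.4,0,-0.8],[6.4,0,-0.8],[6.4,0,-0.8],[0,0,0],[0,0,0]])

```text
time: 16.42
position: [0.482, -0.0474, 0.3701]
tcp_rot: [-2.711, -0.002, -1.462]
ft_force: [0.4, 0.6, -1.4]
opening: 0.0216
```

```bash
python3 - <<'E'
from cell import bot
from h import *
np.set_printoptions(precision=4,suppress=True)
s=bot.get_state(); p,r=pose_from(s); print(s["time"],p,np.degrees(s["tcp_rot"]),s["opening"])
im=bot.get_image("wrist"); W=cloud(im); H=HNG["blue"]
np.savez("im_w9.npz",**{k:im[k] for k in ["frame","z_map","K","rvec","tvec"]}); np.savez("pose9.npz",p=p,q=r.as_quat())
sc=bot.get_image("scene")
et=np.array([-.0003,-.0815,.1524])
for nm,I in (("wrist",im),("scene",sc)):
    f=I["frame"].copy()
    for P,c in ((p+r.apply(et),(0,255,0)),(H+Rz(CY).apply([0,0,.195]),(0,0,255)),(H+Rz(CY).apply([-.038,0,.233]),(255,0,255)),(H,(0,255,255))):
        u=proj(I,P)[0]; print(nm,u); cv2.circle(f,tuple(int(v) for v in u),2 if nm=="wrist" else 1,c,-1)
    if nm=="scene": f=cv2.resize(f[250:400,200:400],None,fx=4,fy=4,interpolation=cv2.INTER_CUBIC)
    cv2.imwrite(f"pics/{nm}9.png",f)
E
```

```text
16.425 [ 0.482  -0.0474  0.3701] [-155.3084   -0.0921  -83.7439] 0.021599327615083277
wrist [317.2237  93.3439]
wrist [316.1829  48.2927]
wrist [315.8674  69.3759]
wrist [317.0025 179.9171]
scene [303.7369 272.0391]
scene [313.454  300.3262]
scene [307.5261 282.4776]
scene [313.6637 329.8543]
```

View pics/wrist9.png

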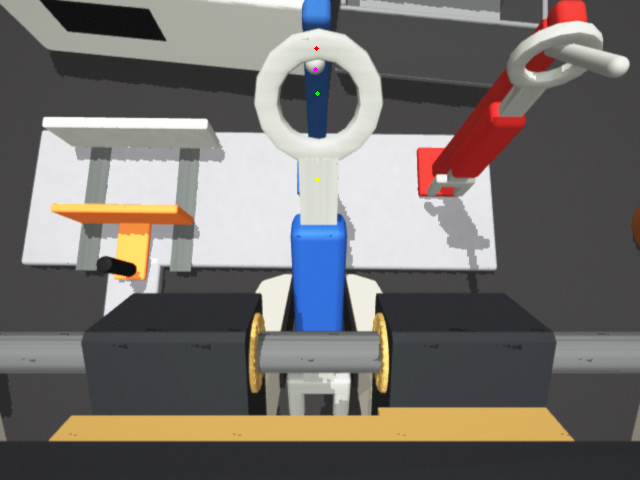

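View pics/scene9.png

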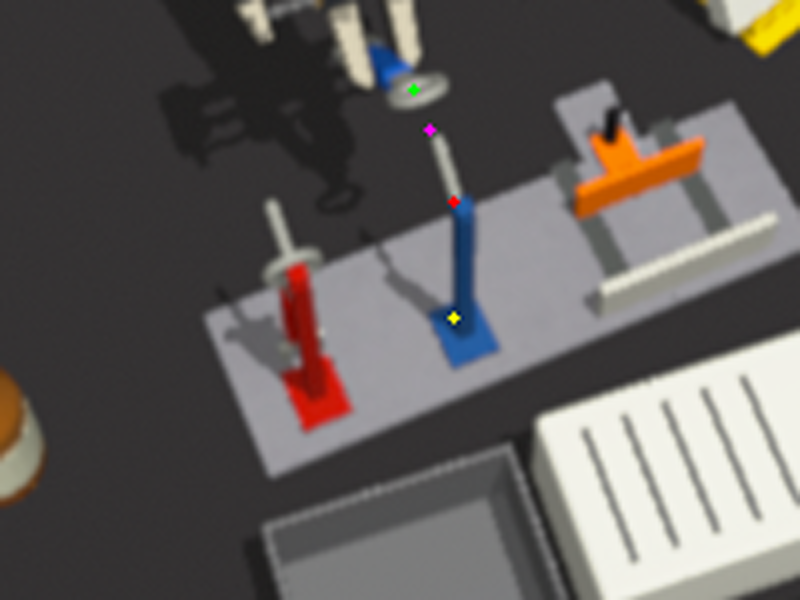

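```bash
python3 - <<'E'
from h import *
np.set_printoptions(precision=4,suppress=True)
im=dict(np.load("im_w9.npz")); d=np.load("pose9.npz"); p=d["p"]; r=R.from_quat(d["q"]); W=cloud(im); H=HNG["blue"]
for v in range(60,78,2): print(v,Rz(CY).inv().apply(W[v,316]-H),"tool",r.inv().apply(W[v,316]-p),im["frame"][v,316])
for nm,(u,v) in dict(left=(265,95),right=(373,95),top=(318,38),bot=(318,150)).items(): print(nm,r.inv().apply(W[v,u]-p))
E
```

```text
60 [-0.0348 -0.0001  0.2341] tool [-0.0008 -0.0971  0.1811] [215 226 224]
62 [-0.0345 -0.0001  0.2326] tool [-0.0008 -0.0966  0.1826] [230 237 235]
64 [-0.0358 -0.0001  0.2332] tool [-0.0008 -0.0957  0.1816] [214 225 222]
66 [-0.0364 -0.0001  0.2328] tool [-0.0008 -0.095   0.1817] [193 203 200]
68 [-0.0363 -0.      0.2313] tool [-0.0008 -0.0945  0.183 ] [163 173 171]
70 [-0.0367 -0.      0.2308] tool [-0.0008 -0.0939  0.1834] [131 140 138]
72 [-0.0372 -0.      0.2302] tool [-0.0008 -0.0932  0.1837] [110 117 115]
74 [-0.0369 -0.      0.2284] tool [-0.0009 -0.0928  0.1855] [92 77 65]
76 [0.0015 0.0002 0.1697] tool [-0.0012 -0.1031  0.2549] [89 52 30]
left [-0.0169 -0.0808  0.1503]
right [ 0.0175 -0.0807  0.1502]
top [-0.     -0.0959  0.1445]
bot [-0.0001 -0.0636  0.1546]
```

```bash
cat >> h.py <<'E'
HNG["blue"]=np.array([.681,-.025,.012])
E
python3 - <<'E'
from cell import bot
from h import *
np.set_printoptions(precision=4,suppress=True)
s=bot.get_state(); p,r=pose_from(s)
et=np.array([.0002,-.0818,.1533]); H=HNG["blue"]
way=[(*hang2(H,.05,45,et,-20),1),(*hang2(H,.018,45,et,-20,-.002),3)]+[(*hang2(H,.018,ph,et,-20,-.003),n) for ph,n in ((60,5),(75,6))]
plan(p,r,way)
q=s["qpos"]
for w in way[1:]: q,_,_=ik(w[0],w[1],q); print(q)
E
```

```text
1 dp [[-0.6, -6.4, 12.5]] 
   twist [[0.3, -0.1, 0.0]]
3 dp [[0.0, -4.5, 14.4], [0.0, -4.5, 14.4], [0.0, -4.5, 14.4]] 
   twist [[0.0, 0.0, 0.0], [0.0, 0.0, 0.0], [0.0, 0.0, 0.0]]
5 dp [[0.0, 7.6, 5.3], [-0.0, 7.8, 4.9], [-0.0, 8.1, 4.5], [-0.0, 8.3, 4.1], [-0.0, 8.5, 3.7]] 
   twist [[3.0, -0.0, 0.0], [3.0, -0.0, 0.0], [3.0, -0.0, 0.0], [3.0, -0.0, 0.0], [3.0, -0.0, 0.0]]
6 dp [[-0.0, 6.1, 4.4], [-0.0, 6.3, 4.1], [-0.0, 6.5, 3.8], [-0.0, 6.7, 3.6], [-0.0, 6.8, 3.3], [-0.0, 7.0, 3.0]] 
   twist [[2.5, 0.0, 0.0], [2.5, 0.0, 0.0], [2.5, 0.0, 0.0], [2.5, 0.0, 0.0], [2.5, 0.0, 0.0], [2.5, 0.0, 0.0]]
[-0.3611  0.1717  1.8975  0.3019  0.7013  0.9047]
[-0.4368  0.1668  2.1115  0.9776  0.4149  0.1986]
[-0.5043  0.2752  2.2831  2.0458  0.5597 -0.9299]
```

Request:
move_arm(dp=[[-0.6,-6.4,12.5],[0,-4.5,14.4],[0,-4.5,14.4],[0,-4.5,14.4],[0,0,0],[0,0,0]], twist=[[0.3,0,0],[0,0,0],[0,0,0],[0,0,0],[0,0,0],[0,0,0]])

```text
time: 17.27
position: [0.5236, -0.0423, 0.3286]
tcp_rot: [-2.703, -0.002, -1.461]
ft_force: [0.4, 0.6, -1.6]
opening: 0.0214
```

```bash
python3 - <<'E'
from cell import bot
from h import *
np.set_printoptions(precision=4,suppress=True)
s=bot.get_state(); p,r=pose_from(s); print(p,s["ft_force"])
a=cv2.resize(bot.get_image("wrist")["frame"][0:240,150:490],None,fx=1.1,fy=1.1)
b=cv2.resize(bot.get_image("scene")["frame"][250:370,230:400],(374,264),interpolation=cv2.INTER_CUBIC)
cv2.imwrite("pics/both10.png",np.hstack([a,b]))
et=np.array([.0002,-.0818,.1533]); H=HNG["blue"]
plan(p,r,[(*hang2(H,.018,ph,et,-20,-.003),n) for ph,n in ((60,5),(75,7))])
E
```

```text
[ 0.5236 -0.0423  0.3286] [ 0.3669  0.6384 -1.5998]
5 dp [[-0.0, 7.6, 5.4], [-0.0, 7.9, 5.0], [-0.0, 8.2, 4.6], [-0.0, 8.4, 4.2], [-0.0, 8.6, 3.7]] 
   twist [[3.0, -0.0, 0.0], [3.0, -0.0, 0.0], [3.0, -0.0, 0.0], [3.0, -0.0, 0.0], [3.0, -0.0, 0.0]]
7 dp [[-0.0, 5.3, 3.8], [-0.0, 5.4, 3.6], [-0.0, 5.5, 3.4], [-0.0, 5.7, 3.2], [-0.0, 5.8, 3.0], [-0.0, 5.9, 2.7], [-0.0, 6.0, 2.5]] 
   twist [[2.1, 0.0, 0.0], [2.1, 0.0, 0.0], [2.1, 0.0, 0.0], [2.1, 0.0, 0.0], [2.1, 0.0, 0.0], [2.1, 0.0, 0.0], [2.1, 0.0, 0.0]]
```

View pics/both10.png

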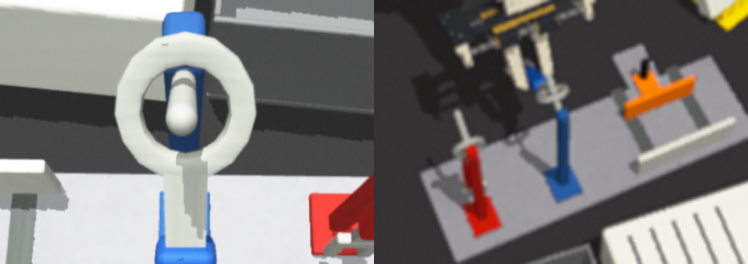

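The blue peg is through the ring, slightly left of centre at (182,110) in the crop. I'll rotate it towards vertical.

Request:
move_arm(dp=[[0,7.6,5.4],[0,7.9,5],[0,8.2,4.6],[0,8.4,4.2],[0,8.6,3.7],[0,5.3,3.8],[0,5.4,3.6],[0,5.5,3.4],[0,5.7,3.2],[0,5.8,3],[0,5.9,2.7],[0,6,2.5]], twist=[[3,0,0],[3,0,0],[3,0,0],[3,0,0],[3,0,0],[2.1,0,0],[2.1,0,0],[2.1,0,0],[2.1,0,0],[2.1,0,0],[2.1,0,0],[2.1,0,0]])

```text
time: 18.88
position: [0.4895, -0.0468, 0.2443]
tcp_rot: [-2.182, -0.004, -1.462]
ft_force: [-0.2, -0.8, -1.7]
opening: 0.0219
```

```bash
python3 - <<'E'
from cell import bot
from h import *
np.set_printoptions(precision=4,suppress=True)
s=bot.get_state(); p,r=pose_from(s); print(s["time"],p,s["ft_force"],s["qpos"])
et=np.array([.0002,-.0818,.1533]); H=HNG["blue"]
w=hang2(H,.018,75,et,-20,-.003); print("err mm",(p-w[0])*1000,np.degrees((r.inv()*w[1]).as_rotvec()))
a=cv2.resize(bot.get_image("wrist")["frame"][0:240,150:490],None,fx=1.1,fy=1.1)
b=cv2.resize(bot.get_image("scene")["frame"][250:370,230:400],(374,264),interpolation=cv2.INTER_CUBIC)
cv2.imwrite("pics/both11.png",np.hstack([a,b]))
E
```

```text
18.875 [ 0.4895 -0.0468  0.2443] [-0.2266 -0.837  -1.6825] [-0.5042  0.2739  2.2819  2.0476  0.556  -0.9327]
err mm [-0.004  -0.8107  0.4714] [ 0.0207 -0.2141  0.1432]
```

View pics/both11.png

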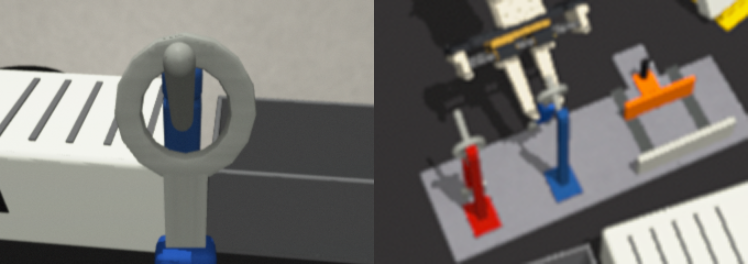

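Request:
move_arm(dp=[[0,0,0],[0,0,0],[0,0,0],[0,0,0],[0,0,-20],[0,0,-35],[0,0,-40],[0,0,-20],[0,0,0]], twist=[[0,0,0],[0,0,0],[0,0,0],[0,0,0],[0,0,0],[0,0,0],[0,0,0],[0,0,0],[0,0,0]], fingers=0.7)

```text
time: 20.1
position: [0.3956, -0.0567, 0.3108]
tcp_rot: [-2.182, -0.005, -1.463]
ft_force: [0.3, -0.0, 0.2]
opening: 0.0657
```

```bash
python3 - <<'E'
from cell import bot
from h import *
np.set_printoptions(precision=4,suppress=True)
s=bot.get_state(); p,r=pose_from(s); print(s["time"],p,s["ft_force"],s["qpos"])
a=cv2.resize(bot.get_image("wrist")["frame"],(400,300))
sc=bot.get_image("scene"); tp=bot.get_image("top")
for n,im in (("scene",sc),("top",tp)): np.savez(f"im_{n}b.npz",**{k:im[k] for k in ["frame","z_map","K","rvec","tvec"]})
b=cv2.resize(sc["frame"][250:370,230:390],(400,300),interpolation=cv2.INTER_CUBIC)
cv2.imwrite("pics/both12.png",np.hstack([a,b]))
# case: collect both clouds near the case, in rest-ish region
for n,im in (("scene",sc),("top",tp)):
    W=cloud(im); f=im["frame"].astype(int); hsv=cv2.cvtColor(im["frame"],cv2.COLOR_BGR2HSV)
    m=(abs(W[...,0]-.455)<.1)&(abs(W[...,1]-.325)<.11)&(W[...,2]>.02)&(hsv[...,1]<90)&(hsv[...,2]>110)
    q=W[m]; np.save(f"case_{n}.npy",q); print(n,len(q),q.min(0),q.max(0))
    c=im["frame"].copy(); ys,xs=np.where(m); c=c[ys.min()-15:ys.max()+15,xs.min()-15:xs.max()+15]
    cv2.imwrite(f"pics/case_{n}.png",cv2.resize(c,None,fx=6,fy=6,interpolation=cv2.INTER_CUBIC))
E
```

```text
20.1 [ 0.3956 -0.0567  0.3108] [ 0.2873 -0.04    0.2047] [-0.7255 -0.0538  2.3987  1.5307  0.6497 -0.5163]
scene 966 [0.4034 0.2501 0.0205] [0.5177 0.399  0.1169]
top 809 [0.4054 0.2483 0.0254] [0.5118 0.3973 0.1173]
```

View pics/both12.png

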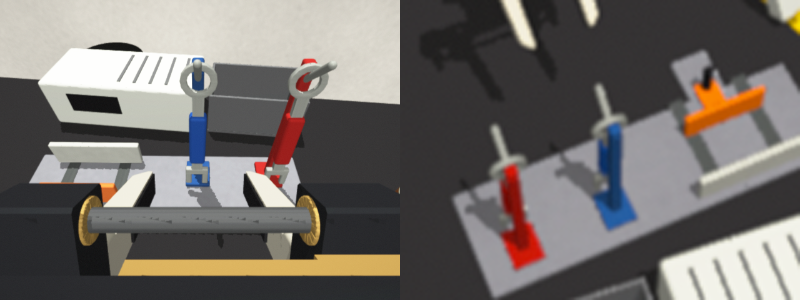

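View pics/case_top.png

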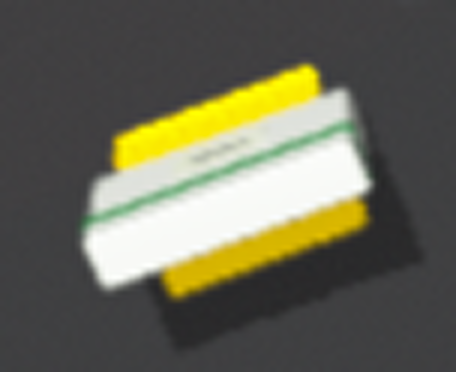

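View pics/case_scene.png

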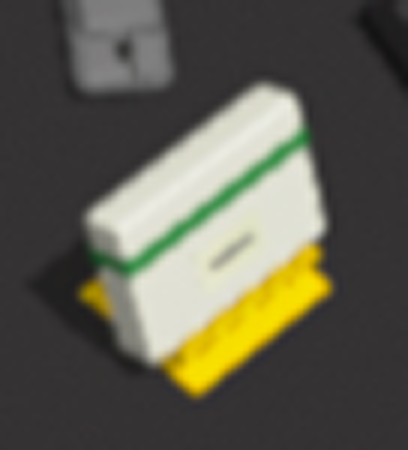

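```bash
python3 - <<'E'
from h import *
np.set_printoptions(precision=4,suppress=True)
def sdf(q,half):
    d=abs(q)-half; return np.linalg.norm(np.maximum(d,0),axis=1)+np.minimum(d.max(1),0)
S={n:np.load(f"case_{n}.npy") for n in ("scene","top")}; S["both"]=np.vstack(list(S.values()))
for n,P in S.items():
    def f(k):
        Rr=Rz(k[3])*Ry(-k[4]); q=Rr.inv().apply(P-k[:3])-[0,0,.0475]
        return sdf(q,np.array([.014,.07,.0475]))
    best=None
    for yaw in (.2,.35,.5):
        s=least_squares(f,[.478,.333,.02,yaw,.45],loss="soft_l1",f_scale=.002)
        if best is None or s.cost<best.cost: best=s
    print(n,best.x,"rms",np.sqrt(np.mean(best.fun**2)),"center",best.x[:3]+(Rz(best.x[3])*Ry(-best.x[4])).apply([0,0,.0475]))
# bay wall and bookend and caddy from both clouds
for n in ("scene","top"):
    im=dict(np.load(f"im_{n}b.npz")); W=cloud(im); hsv=cv2.cvtColor(im["frame"],cv2.COLOR_BGR2HSV)
    L=(W-CO)@Rz(CY).as_matrix()
    m=(L[...,1]>.03)&(L[...,1]<.21)&(L[...,0]>.04)&(L[...,0]<.085)&(L[...,2]>.02)
    q=L[m]; print(n,"wall",len(q),"y",q[:,1].min(),q[:,1].max(),"x pct",np.percentile(q[:,0],[2,10,50,90,98]),"ztop",np.percentile(q[:,2],[50,95]))
    t=q[q[:,2]>.05]; print("   top face rect",cv2.minAreaRect((t[:,:2]*1000).astype(np.float32)))
    m=(hsv[...,0]>8)&(hsv[...,0]<22)&(hsv[...,1]>150)&(L[...,1]>.03)&(L[...,1]<.21)&(abs(L[...,0])<.1)
    q=L[m]; t=q[q[:,2]>.045]; print("   bookend",len(q),"ztop",np.percentile(q[:,2],98),"top rect",cv2.minAreaRect((t[:,:2]*1000).astype(np.float32)), "x",np.percentile(t[:,0],[2,50,98]))
    m=(abs(W[...,2]-.012)<.005)&(L[...,1]>-.26)&(L[...,1]<.26)&(L[...,0]>-.14)&(L[...,0]<.12)&(hsv[...,2]>110)&(hsv[...,1]<60)
    mm=cv2.morphologyEx(m.astype(np.uint8),cv2.MORPH_OPEN,np.ones((3,3))).astype(bool)
    q=W[mm]; rc=cv2.minAreaRect((q[:,:2]*1000).astype(np.float32)); print("   caddy",rc)
    print("   caddy local ext",np.percentile(L[mm],[.3,99.7],axis=0))
E
```

```text
scene [0.4799 0.3335 0.0185 0.3877 0.4543] rms 0.0024080287121645647 center [0.4606 0.3256 0.0612]
top [0.4785 0.3315 0.0178 0.388  0.4474] rms 0.001962826727151999 center [0.4595 0.3238 0.0606]
both [0.4792 0.3328 0.0182 0.3881 0.4514] rms 0.002321334030246761 center [0.46   0.325  0.0609]
scene wall 355 y 0.03526072700570088 0.19515916994963167 x pct [0.0621 0.0646 0.0706 0.0726 0.0742] ztop [0.0509 0.0614]
   top face rect ((67.71955108642578, 119.84024810791016), (150.57069396972656, 13.340394973754883), 89.56953430175781)
   bookend 330 ztop 0.06352323198216449 top rect ((-31.7980899810791, 120.26233673095703), (108.03746795654297, 49.36216354370117), 89.56657409667969) x [-0.0193 -0.0121 -0.0078]
   caddy ((632.93115234375, 26.106552124023438), (196.3186798095703, 459.72283935546875), 6.185036659240723)
   caddy local ext [[-0.1111 -0.2265  0.0071]
 [ 0.0803  0.2283  0.0169]]
top wall 282 y 0.04356475277727646 0.19278723622703253 x pct [0.058  0.0591 0.0613 0.0677 0.0691] ztop [0.0524 0.0601]
   top face rect ((64.4786376953125, 119.519287109375), (146.54788208007812, 11.514445304870605), 89.23889923095703)
   bookend 256 ztop 0.06347003354807208 top rect ((-40.352378845214844, 121.81879425048828), (105.25694274902344, 55.76841735839844), 88.53427124023438) x [-0.0651 -0.0182 -0.0129]
   caddy ((628.1406860351562, 24.035369873046875), (198.94549560546875, 457.806396484375), 5.541500568389893)
   caddy local ext [[-0.1165 -0.228   0.0071]
 [ 0.0769  0.2267  0.0169]]
```

Both spanners hang (wrist crop: blue ring (198,80), red ring (309,80)). The case fit agrees between the two views: origin (0.479,0.333,0.018), yaw 0.388, lean 0.45. I'll plan the case grasp from that.

```bash
cat >> h.py <<'E'
def toolcase(yaw,lean=0.):
    Rc=(Rz(yaw)*Ry(-lean)).as_matrix(); x=Rc[:,0]; z=-Rc[:,2]
    return R.from_matrix(np.stack([x,np.cross(z,x),z],1))
E
python3 - <<'E'
from cell import bot
from h import *
from scipy.spatial.transform import Slerp
np.set_printoptions(precision=3,suppress=True)
s=bot.get_state(); p,r=pose_from(s)
rc=toolcase(.388,.4514); O=np.array([.4792,.3328,.0182]); Z=-rc.apply([0,0,1])
g=O+Z*.075; pre=g+Z*(.167+.08); print(g,pre)
print(np.degrees((r.inv()*rc).as_rotvec()))
q=s["qpos"]
N=14
for i in range(0,N+1,1):
    n=i/N
    q2,e1,e2=ik(p+(pre-p)*n,Slerp([0,1],R.concatenate([r,rc]))(n),q); print(i,q2,round(e1,1),round(e2,1),"rad/s max",abs(q2-q).max()*8); q=q2
print(ik(g+Z*.167,rc,q))
plan(p,r,[(pre,rc,N)])
E
```

```text
[0.449 0.32  0.086] [0.349 0.28  0.308]
[-14.73  -31.768 -99.776]
0 [-0.724 -0.049  2.398  1.533  0.65  -0.518] 0.0 0.0 rad/s max 0.0076366609037643585
1 [-0.668 -0.067  2.403  1.491  0.635 -0.568] 0.0 0.0 rad/s max 0.4522415797761825
2 [-0.603 -0.082  2.404  1.444  0.612 -0.608] 0.0 0.0 rad/s max 0.5156499572854978
3 [-0.531 -0.095  2.4    1.391  0.583 -0.634] 0.0 0.0 rad/s max 0.5781105456820832
4 [-0.451 -0.103  2.392  1.327  0.55  -0.645] 0.0 0.0 rad/s max 0.6361452042360964
5 [-0.366 -0.107  2.379  1.25   0.512 -0.638] 0.0 0.0 rad/s max 0.6860938329955255
6 [-0.275 -0.106  2.363  1.154  0.474 -0.607] 0.0 0.0 rad/s max 0.7703441977430643
7 [-0.181 -0.099  2.342  1.033  0.439 -0.55 ] 0.0 0.0 rad/s max 0.9630043720815564
8 [-0.086 -0.088  2.317  0.886  0.412 -0.465] 0.0 0.0 rad/s max 1.1787623082612626
9 [ 0.008 -0.073  2.288  0.715  0.396 -0.355] 0.0 0.0 rad/s max 1.3697630227261701
10 [ 0.101 -0.053  2.255  0.532  0.395 -0.233] 0.0 0.0 rad/s max 1.4667345832377094
11 [ 0.19  -0.029  2.219  0.354  0.411 -0.117] 0.0 0.0 rad/s max 1.4240105754028605
12 [ 0.276 -0.002  2.179  0.196  
[... 223 characters left out ...]
429,  0.243,  2.106, -0.054,  0.342,  0.088]), np.float64(7.735498656153577e-09), np.float64(2.0904584953646273e-09))
14 dp [[-24.2, 0.5, -0.6], [-24.1, -2.5, 0.4], [-23.6, -5.5, 1.3], [-22.7, -8.4, 2.1], [-21.4, -11.2, 2.8], [-19.7, -13.8, 3.4], [-17.7, -16.2, 3.8], [-15.4, -18.3, 4.1], [-12.8, -20.1, 4.3], [-10.1, -21.6, 4.4], [-7.1, -22.8, 4.3], [-4.1, -23.6, 4.1], [-1.0, -23.9, 3.7], [2.1, -23.9, 3.3]] 
   twist [[-1.1, -2.3, -7.1], [-1.1, -2.3, -7.1], [-1.1, -2.3, -7.1], [-1.1, -2.3, -7.1], [-1.1, -2.3, -7.1], [-1.1, -2.3, -7.1], [-1.1, -2.3, -7.1], [-1.1, -2.3, -7.1], [-1.1, -2.3, -7.1], [-1.1, -2.3, -7.1], [-1.1, -2.3, -7.1], [-1.1, -2.3, -7.1], [-1.1, -2.3, -7.1], [-1.1, -2.3, -7.1]]
```

Request:
move_arm(dp=[[-24,0.5,-0.6],[-24,-2.5,0.4],[-23.6,-5.5,1.3],[-22.7,-8.4,2.1],[-21.4,-11.2,2.8],[-19.7,-13.8,3.4],[-17.7,-16.2,3.8],[-15.4,-18.3,4.1],[-12.8,-20.1,4.3],[-10.1,-21.6,4.4],[-7.1,-22.8,4.3],[-4.1,-23.6,4.1]], twist=[[-1.1,-2.3,-7.1],[-1.1,-2.3,-7.1],[-1.1,-2.3,-7.1],[-1.1,-2.3,-7.1],[-1.1,-2.3,-7.1],[-1.1,-2.3,-7.1],[-1.1,-2.3,-7.1],[-1.1,-2.3,-7.1],[-1.1,-2.3,-7.1],[-1.1,-2.3,-7.1],[-1.1,-2.3,-7.1],[-1.1,-2.3,-7.1]])

```text
time: 21.75
position: [0.3554, 0.2333, 0.3074]
tcp_rot: [-2.973, -0.495, 0.103]
ft_force: [-0.2, -0.4, -0.5]
opening: 0.065
```

Request:
move_arm(dp=[[-1,-23.9,3.7],[2.1,-23.9,3.3],[0,0,0],[0,0,0]], twist=[[-1.1,-2.3,-7.1],[-1.1,-2.3,-7.1],[0,0,0],[0,0,0]])

```text
time: 22.25
position: [0.3484, 0.2797, 0.3072]
tcp_rot: [-3.137, -0.438, 0.381]
ft_force: [0.8, 0.6, 0.1]
opening: 0.0648
```

```bash
python3 - <<'E'
from cell import bot
from h import *
np.set_printoptions(precision=4,suppress=True)
s=bot.get_state(); p,r=pose_from(s); print(s["time"],p,s["qpos"])
im=bot.get_image("wrist"); W=cloud(im)
rc=toolcase(.388,.4514); O=np.array([.4792,.3328,.0182]); Z=-rc.apply([0,0,1])
f=im["frame"].copy()
Rc=Rz(.388)*Ry(-.4514)
for x in (-.014,.014):
  for y in (-.07,.07):
    u=proj(im,O+Rc.apply([x,y,.095]))[0]; print(u); cv2.circle(f,tuple(int(v) for v in u),3,(0,0,255),-1)
cv2.imwrite("pics/w13.png",f)
hsv=cv2.cvtColor(im["frame"],cv2.COLOR_BGR2HSV)
m=(abs(W[...,0]-.455)<.1)&(abs(W[...,1]-.325)<.11)&(W[...,2]>.03)&(W[...,2]<.13)&(hsv[...,1]<90)&(hsv[...,2]>110)
P=W[m]; P=P[::max(1,len(P)//3000)]
def f2(k):
    Rr=Rz(k[3])*Ry(-k[4]); q=abs(Rr.inv().apply(P-k[:3])-[0,0,.0475])-np.array([.014,.07,.0475])
    return np.linalg.norm(np.maximum(q,0),axis=1)+np.minimum(q.max(1),0)
b=least_squares(f2,[.479,.333,.018,.388,.45],loss="soft_l1",f_scale=.001); print(m.sum(),b.x,np.sqrt(np.mean(b.fun**2)))
g=O+Z*.075
plan(p,r,[(g+Z*.167,rc,4)])
E
```

```text
22.25 [0.3484 0.2797 0.3072] [ 0.4332  0.0639  2.088  -0.0335  0.5525  0.0762]
[304.6744 377.7854]
[300.2016 139.229 ]
[350.8882 377.8537]
[354.1752 138.7661]
9874 [0.4761 0.3309 0.0169 0.3878 0.4413] 0.006671980283823737
4 dp [[0.5, 0.1, 19.9], [0.4, 0.1, 19.9], [0.4, 0.1, 19.9], [0.3, 0.1, 19.9]] 
   twist [[-0.0, 0.2, -0.1], [-0.0, 0.2, -0.1], [-0.0, 0.2, -0.1], [-0.0, 0.2, -0.1]]
```

View pics/w13.png

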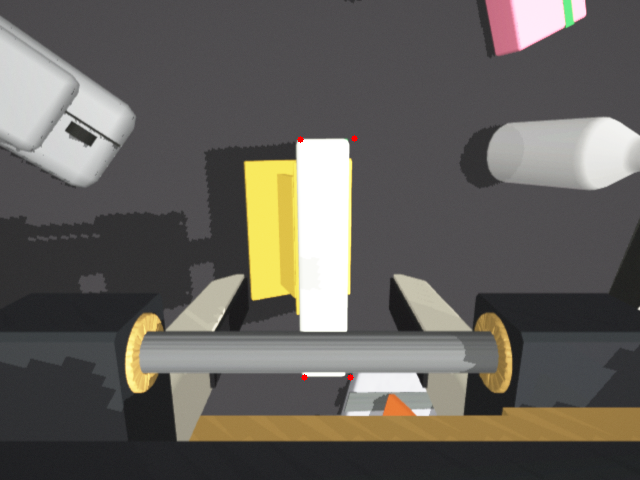

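The case top lies at (297–349, 140–376), about 2 mm off the prediction along the jaw axis. I'll correct for that and descend along the case.

Request:
move_arm(dp=[[0.1,0.1,20],[0,0.1,20],[0,0.1,20],[0,0.1,20],[0,0,0]], twist=[[0,0.2,-0.1],[0,0.2,-0.1],[0,0.2,-0.1],[0,0.2,-0.1],[0,0,0]])

```text
time: 22.92
position: [0.3808, 0.2912, 0.2347]
tcp_rot: [-3.141, -0.45, 0.386]
ft_force: [-0.3, 0.8, 0.2]
opening: 0.0649
```

Request:
move_arm(dp=[[0,0,0],[0,0,0],[0,0,0],[0,0,0],[0,0,0],[0,0,0],[0,0,0]], twist=[[0,0,0],[0,0,0],[0,0,0],[0,0,0],[0,0,0],[0,0,0],[0,0,0]], fingers=0, squeeze=35)

```text
time: 23.8
position: [0.3804, 0.2922, 0.2361]
tcp_rot: [3.141, -0.453, 0.389]
ft_force: [-4.2, -2.4, 6.0]
opening: 0.0278
```

```bash
python3 - <<'E'
from cell import bot
from h import *
np.set_printoptions(precision=4,suppress=True)
s=bot.get_state(); p,r=pose_from(s); print(s["time"],p,s["qpos"],s["ft_force"],s["opening"])
sc=bot.get_image("scene"); im=bot.get_image("wrist")
cv2.imwrite("pics/b14.png",np.hstack([cv2.resize(im["frame"],(400,300)),cv2.resize(sc["frame"][180:300,320:480],(400,300),interpolation=cv2.INTER_CUBIC)]))
O=np.array([.4778,.3322,.0182])
print("case origin in tool",r.inv().apply(O-p)*1000)
E
```

```text
23.8 [0.3804 0.2922 0.2361] [ 0.4286  0.2411  2.1087 -0.0522  0.3396  0.0846] [-4.2413 -2.4411  6.025 ] 0.02782266771312886
case origin in tool [ -0.6684  -0.1064 241.9833]
```

View pics/b14.png

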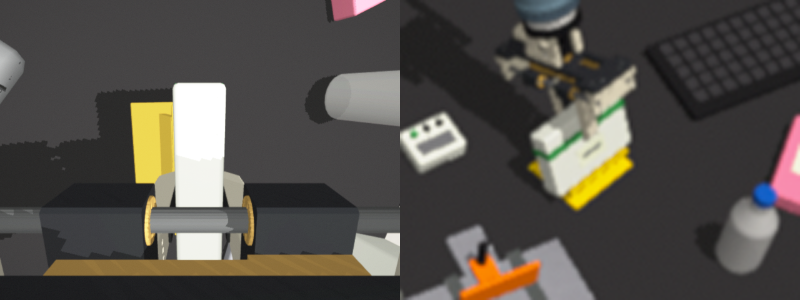

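The case is gripped (28 mm opening). I'll withdraw it along its own axis and carry it over the bay.

```bash
cat >> h.py <<'E'
CO=np.array([.647,.0265,0])
E
python3 - <<'E'
from cell import bot
from h import *
from scipy.spatial.transform import Slerp
np.set_printoptions(precision=4,suppress=True)
s=bot.get_state(); p,r=pose_from(s); 
a=(p-r.apply([0,0,.08])+[0,0,.03],r,3)
r2=toolcase(CY,0.); t=cad(.040,.120,.012+.242+.075); print(t)
way=[a,(t,r2,8)]
plan(p,r,way)
q=s["qpos"]; 
for i in range(9):
    n=i/8; q2,e1,e2=ik(a[0]+(t-a[0])*n,Slerp([0,1],R.concatenate([r,r2]))(n),q); print(q2,round(e1,1),abs(q2-q).max()*8); q=q2
print(ik(t-[0,0,.074],r2,q)[0])
E
```

```text
[0.6736 0.1502 0.329 ]
3 dp [[4.4, 0.0, -35.7], [4.4, 0.0, -35.7], [4.4, 0.0, -35.7]] 
   twist [[0.0, 0.0, 0.0], [0.0, 0.0, 0.0], [0.0, 0.0, 0.0]]
8 dp [[27.9, 30.3, 14.8], [29.7, 29.2, 13.5], [31.4, 28.0, 12.0], [33.0, 26.8, 10.5], [34.4, 25.5, 8.8], [35.8, 24.3, 7.1], [36.9, 22.9, 5.2], [37.9, 21.6, 3.3]] 
   twist [[-0.5, -3.2, 2.0], [-0.5, -3.2, 2.0], [-0.5, -3.2, 2.0], [-0.5, -3.2, 2.0], [-0.5, -3.2, 2.0], [-0.5, -3.2, 2.0], [-0.5, -3.2, 2.0], [-0.5, -3.2, 2.0]]
[ 0.4326  0.0147  2.0518 -0.0328  0.6228  0.0655] 0.0 2.264798044099728
[ 0.3535  0.0687  1.9854  0.0105  0.6908 -0.0067] 0.0 0.6328237550987921
[ 0.2877  0.1284  1.9096  0.0315  0.7643 -0.0493] 0.0 0.6068725110717637
[ 0.2327  0.1922  1.8248  0.0385  0.8427 -0.0716] 0.0 0.6781337281659283
[ 0.1864  0.2593  1.7314  0.037   0.9261 -0.0803] 0.0 0.7471643670879562
[ 0.1471  0.3294  1.6293  0.0306  1.0147 -0.0801] 0.0 0.816681554886145
[ 0.1132  0.4025  1.5181  0.0215  1.1091 -0.074 ] 0.0 0.8899467827740537
[ 0.0839  0.4791  1.3967  0.011   1.21   -0.0641] 0.0 0.9711892365315844
[ 0.0581  0.5599  1.2634  0.      1.3183 -0.0519] 0.0 1.0665118510406426
[ 0.0581  0.6224  1.345  -0.      1.1742 -0.0519]
```

Request:
move_arm(dp=[[4.4,0,-35.7],[4.4,0,-35.7],[4.4,0,-35.7],[28,30.3,14.8],[29.7,29.2,13.5],[31.4,28,12],[33,26.8,10.5],[34.4,25.5,8.8],[35.8,24.3,7],[36.9,22.9,5.2],[37.9,21.6,3.3],[0,0,0]], twist=[[0,0,0],[0,0,0],[0,0,0],[-0.5,-3.2,2],[-0.5,-3.2,2],[-0.5,-3.2,2],[-0.5,-3.2,2],[-0.5,-3.2,2],[-0.5,-3.2,2],[-0.5,-3.2,2],[-0.5,-3.2,2],[0,0,0]])

```text
time: 25.4
position: [0.6765, 0.1484, 0.3263]
tcp_rot: [3.136, -0.002, 0.101]
ft_force: [0.2, 0.3, -3.3]
opening: 0.0274
```

Request:
move_arm(dp=[[0,0,0],[0,0,0]], twist=[[0,0,0],[0,0,0]])

```text
time: 25.65
position: [0.6728, 0.151, 0.3291]
tcp_rot: [3.137, -0.003, 0.105]
ft_force: [1.6, -0.7, -4.0]
opening: 0.0278
```

```bash
python3 - <<'E'
from cell import bot
from h import *
np.set_printoptions(precision=4,suppress=True)
s=bot.get_state(); p,r=pose_from(s); print(s["time"],p,np.degrees(s["tcp_rot"]),s["ft_force"],s["opening"])
sc=bot.get_image("scene"); im=bot.get_image("wrist"); tp=bot.get_image("top")
for n,i in (("w15",im),("s15",sc),("t15",tp)): np.savez(f"im_{n}.npz",**{k:i[k] for k in ["frame","z_map","K","rvec","tvec"]})
cv2.imwrite("pics/w15.png",im["frame"])
cv2.imwrite("pics/b15.png",np.hstack([cv2.resize(tp["frame"][130:250,230:390],(400,300),interpolation=cv2.INTER_CUBIC),cv2.resize(sc["frame"][220:340,300:460],(400,300),interpolation=cv2.INTER_CUBIC)]))
np.savez("pose15.npz",p=p,q=r.as_quat())
E
```

```text
25.65 [0.6728 0.151  0.3291] [179.7423  -0.2005   6.0004] [ 1.5766 -0.6623 -4.0022] 0.027825743467170396
```

View pics/w15.png

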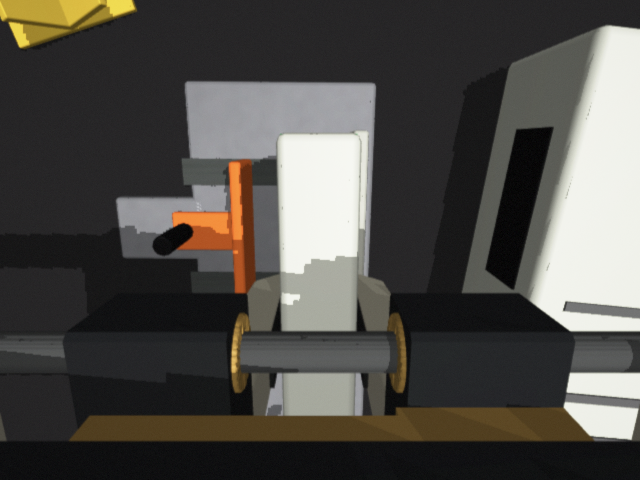

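View pics/b15.png

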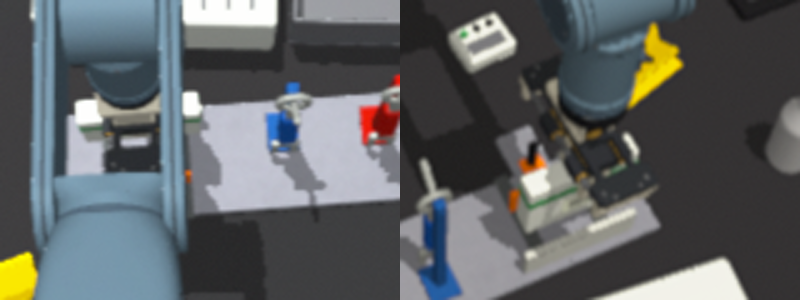

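```bash
python3 - <<'E'
from h import *
np.set_printoptions(precision=4,suppress=True)
im=dict(np.load("im_w15.npz")); d=np.load("pose15.npz"); p=d["p"]; r=R.from_quat(d["q"]); W=cloud(im)
T=((W.reshape(-1,3)-p)@r.as_matrix()).reshape(480,640,3)
L=((W-CO)@Rz(CY).as_matrix())
hsv=cv2.cvtColor(im["frame"],cv2.COLOR_BGR2HSV)
def rep(nm,m):
    q=L[m]; t=T[m]; print(nm,m.sum(),"L lo",np.percentile(q,1,axis=0),"hi",np.percentile(q,99,axis=0),"T lo",np.percentile(t,1,axis=0),"hi",np.percentile(t,99,axis=0))
v,u=np.mgrid[0:480,0:640]
rep("wall", (u>350)&(u<380)&(v>125)&(v<290)&(L[...,2]>.05)&(L[...,2]<.063))
rep("case top",(u>250)&(u<365)&(v>120)&(v<290)&(L[...,2]>.165))
print("case top z", np.nanpercentile(L[200:260,290:345,2],[5,50,95]))
rep("bookend top",(hsv[...,0]>5)&(hsv[...,0]<22)&(hsv[...,1]>150)&(u>200)&(u<260)&(v>150)&(v<290)&(L[...,2]>.051))
rep("caddy",(abs(L[...,2]-.012)<.004)&(u>180)&(u<385)&(v>75)&(v<160))
rep("floor wall-side",(abs(L[...,2]-.012)<.004)&(u>360)&(v>75)&(v<260)&(u<385))
c=p+r.apply([0,0,.242]); print("case origin L",(c-CO)@Rz(CY).as_matrix())
E
```

```text
wall 949 L lo [0.0644 0.0997 0.0541] hi [0.0716 0.1942 0.0578] T lo [ 0.0237 -0.0747  0.2712] hi [0.031  0.0198 0.275 ]
case top 12750 L lo [0.0259 0.1377 0.1788] hi [0.0531 0.1899 0.1831] T lo [-0.0142 -0.0697  0.1459] hi [ 0.013  -0.0175  0.1501]
case top z [0.1807 0.1817 0.1827]
bookend top 1716 L lo [-0.0185  0.0897  0.0515] hi [-0.0101  0.175   0.0598] T lo [-0.0588 -0.055   0.2691] hi [-0.0507  0.0302  0.2775]
caddy 12040 L lo [-0.056   0.1763  0.0094] hi [0.0805 0.2301 0.0132] T lo [-0.0969 -0.1103  0.3154] hi [ 0.0397 -0.0566  0.3193]
floor wall-side 1344 L lo [0.0714 0.0979 0.0086] hi [0.0818 0.2283 0.0131] T lo [ 0.0304 -0.1091  0.3158] hi [0.0409 0.0214 0.3206]
case origin L [0.0402 0.1198 0.0871]
```

Measured in the wrist view: the case is centred at bay y=119.9 mm, about 6 mm from the wall, with its underside 75 mm above the floor. Lowering.

Request:
move_arm(dp=[[0.7,0,20],[0.7,0,22],[0,0,20],[0,0,10],[0,0,0],[0,0,0]], twist=[[0.2,0,-0.3],[0,0.2,0],[0,0,0],[0,0,0],[0,0,0],[0,0,0]])

```text
time: 26.55
position: [0.676, 0.1504, 0.2584]
tcp_rot: [3.14, -0.009, 0.109]
ft_force: [0.4, -0.3, -3.6]
opening: 0.0278
```

Request:
move_arm(dp=[[0,0,1],[0,0,1],[0,0,1],[0,0,0]], twist=[[0,0,0],[0,0,0],[0,0,0],[0,0,0]])

```text
time: 27.05
position: [0.6757, 0.1503, 0.2543]
tcp_rot: [3.14, -0.008, 0.109]
ft_force: [-0.5, -0.5, -3.7]
opening: 0.0277
```

Request:
move_arm(dp=[[0,0,0.5],[0,0,1],[0,0,0]], twist=[[0,-0.5,0],[0,0,0],[0,0,0]])

```text
time: 27.42
position: [0.6759, 0.1503, 0.2541]
tcp_rot: [3.14, -0.0, 0.109]
ft_force: [-1.0, -0.8, 6.4]
opening: 0.0279
```

Request:
move_arm(dp=[[0,0,0],[0,0,0],[0,0,0],[0,0,-20],[0,0,-40],[0,0,-50],[0,0,0]], twist=[[0,0,0],[0,0,0],[0,0,0],[0,0,0],[0,0,0],[0,0,0],[0,0,0]], fingers=0.6)

```text
time: 28.3
position: [0.6769, 0.1506, 0.3683]
tcp_rot: [3.14, -0.009, 0.109]
ft_force: [-0.2, 0.3, -0.4]
opening: 0.056
```

```bash
python3 - <<'E'
from cell import bot
from h import *
np.set_printoptions(precision=4,suppress=True)
s=bot.get_state(); p,r=pose_from(s); print(s["time"],p,np.degrees(s["tcp_rot"]),s["ft_force"],s["opening"])
im=bot.get_image("wrist"); sc=bot.get_image("scene")
cv2.imwrite("pics/b16.png",np.hstack([cv2.resize(im["frame"],(400,300)),cv2.resize(sc["frame"][220:340,300:460],(400,300),interpolation=cv2.INTER_CUBIC)]))
W=cloud(im); L=((W-CO)@Rz(CY).as_matrix()); v,u=np.mgrid[0:480,0:640]
hsv=cv2.cvtColor(im["frame"],cv2.COLOR_BGR2HSV)
def rep(nm,m):
    q=L[m]; print(nm,m.sum(),"L lo",np.percentile(q,1,axis=0),"hi",np.percentile(q,99,axis=0))
rep("case top",(L[...,2]>.095)&(L[...,2]<.115)&(abs(L[...,1]-.12)<.09)&(abs(L[...,0]-.04)<.03))
rep("wall",(L[...,2]>.05)&(L[...,2]<.063)&(abs(L[...,1]-.12)<.09)&(abs(L[...,0]-.065)<.012))
rep("post",(L[...,2]>.055)&(L[...,2]<.07)&(abs(L[...,1]-.12)<.03)&(abs(L[...,0]+.07)<.03))
E
```

```text
28.3 [0.6769 0.1506 0.3683] [179.8968  -0.5041   6.2507] [-0.162   0.2839 -0.3602] 0.05599460186684268
case top 8210 L lo [0.0278 0.0638 0.1036] hi [0.0551 0.1882 0.108 ]
wall 2459 L lo [0.0602 0.0476 0.052 ] hi [0.0713 0.1927 0.058 ]
post 314 L lo [-0.0696  0.1156  0.0553] hi [-0.0569  0.1283  0.0648]
```

View pics/b16.png

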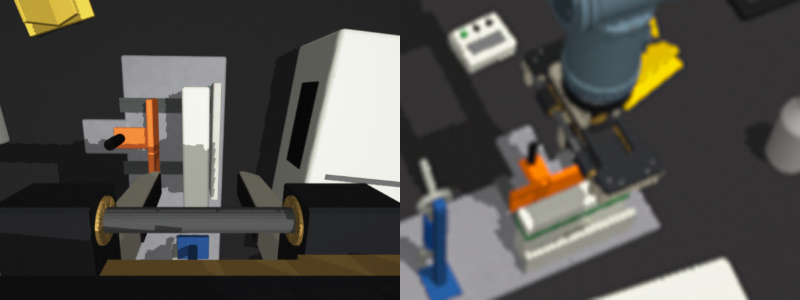

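The case stands upright about 4 mm from the wall and is centred (wrist crop: case at (197,150), wall at (214,140)). The post is at local (-63,122) mm. Next I'll turn the gripper, close it and go behind the post.

```bash
python3 - <<'E'
from cell import bot
from h import *
from scipy.spatial.transform import Slerp
np.set_printoptions(precision=4,suppress=True)
s=bot.get_state(); p,r=pose_from(s)
_,r2=tool(0,0,0,CY-np.pi/2,0); a=cad(-.108,.121,.29); b=cad(-.108,.121,.217)
plan(p,r,[(a,r2,10),(b,r2,2)])
q=s["qpos"]
for i in range(11):
    n=i/10; q2,e1,e2=ik(p+(a-p)*n,Slerp([0,1],R.concatenate([r,r2]))(n),q); print(q2,round(e1,1),abs(q2-q).max()*8); q=q2
print(ik(b,r2,q)[0])
E
```

```text
10 dp [[-15.0, -0.1, 7.3], [-14.8, 2.3, 7.3], [-14.3, 4.6, 7.3], [-13.4, 6.7, 7.3], [-12.2, 8.8, 7.3], [-10.7, 10.6, 7.3], [-8.9, 12.1, 7.3], [-6.9, 13.3, 7.3], [-4.7, 14.3, 7.3], [-2.4, 14.8, 7.3]] 
   twist [[0.0, -0.0, 9.0], [0.0, -0.0, 9.0], [0.0, -0.0, 9.0], [0.0, -0.0, 9.0], [0.0, -0.0, 9.0], [0.0, -0.0, 9.0], [0.0, -0.0, 9.0], [0.0, -0.0, 9.0], [0.0, -0.0, 9.0], [0.0, -0.0, 9.0]]
2 dp [[0.0, -0.0, 36.5], [0.0, -0.0, 36.5]] 
   twist [[0.0, 0.0, 0.0], [0.0, 0.0, 0.0]]
[ 0.0587  0.5412  1.2105 -0.0014  1.3899 -0.05  ] 0.0 0.0014303701512243805
[ 0.0577  0.5187  1.2661 -0.0013  1.357   0.106 ] 0.0 1.2476254444584782
[ 0.0566  0.4971  1.3199 -0.0012  1.3249  0.2618] 0.0 1.2471130054955948
[ 0.0554  0.4763  1.3722 -0.001   1.2933  0.4177] 0.0 1.246578371010573
[ 0.0542  0.4564  1.4232 -0.0009  1.2624  0.5734] 0.0 1.2460233494903301
[ 0.053   0.4372  1.4729 -0.0007  1.2318  0.7291] 0.0 1.2454493860419928
[ 0.0516  0.4187  1.5215 -0.0006  1.2017  0.8847] 0.0 1.2448573932238531
[ 0.0502  0.4009  1.5692 -0.0004  1.1718  1.0402] 0.0 1.2442475779967879
[ 0.0487  0.3837  1.6159 -0.0003  1.1422  1.1957] 0.0 1.2436192650352247
[ 0.0472  0.3672  1.6618 -0.0001  1.1127  1.3511] 0.0 1.2429707163360835
[ 0.0456  0.3513  1.7069 -0.      1.0833  1.5064] 0.0 1.2422989464752856
[ 0.0456  0.4449  1.778  -0.      0.9187  1.5064]
```

Request:
move_arm(dp=[[-15,0,7.3],[-14.8,2.3,7.3],[-14.3,4.6,7.3],[-13.4,6.7,7.3],[-12.2,8.8,7.3],[-10.7,10.6,7.3],[-8.9,12.1,7.3],[-6.9,13.3,7.3],[-4.7,14.3,7.3],[-2.4,14.8,7.3],[0,0,0]], twist=[[0,0,9],[0,0,9],[0,0,9],[0,0,9],[0,0,9],[0,0,9],[0,0,9],[0,0,9],[0,0,9],[0,0,9],[0,0,0]], fingers=0)

```text
time: 29.78
position: [0.5248, 0.1346, 0.2878]
tcp_rot: [3.135, -0.001, -1.46]
ft_force: [0.6, -0.4, 0.3]
opening: 0.0005
```

Request:
move_arm(dp=[[0,0,36],[0,0,36],[0,0,0],[0,0,0]], twist=[[0,-0.5,0],[0,0,0],[0,0,0],[0,0,0]])

```text
time: 30.28
position: [0.5271, 0.1349, 0.2186]
tcp_rot: [3.141, 0.007, -1.46]
ft_force: [-0.1, 0.0, 0.9]
opening: 0.0004
```

```bash
python3 - <<'E'
from cell import bot
from h import *
np.set_printoptions(precision=4,suppress=True)
s=bot.get_state(); p,r=pose_from(s); print(s["time"],p,np.degrees(s["tcp_rot"]),s["ft_force"],s["opening"],"L",(p-CO)@Rz(CY).as_matrix())
im=bot.get_image("wrist"); sc=bot.get_image("scene")
cv2.imwrite("pics/b17.png",np.hstack([cv2.resize(im["frame"],(400,300)),cv2.resize(sc["frame"][220:340,300:460],(400,300),interpolation=cv2.INTER_CUBIC)]))
E
```

```text
30.275 [0.5271 0.1349 0.2186] [179.982    0.4206 -83.6759] [-0.1374  0.0257  0.8667] 0.00041827986958894027 L [-0.1073  0.1209  0.2186]
```

View pics/b17.png

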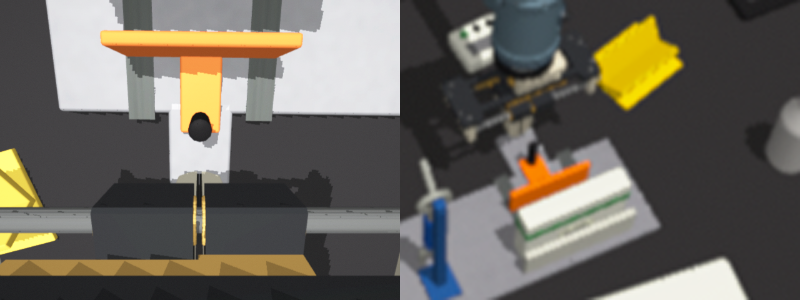

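Request:
move_arm(dp=[[0,-12,0],[0,-12,0],[0,-8,0],[0,-8,0],[0,-8,0],[0,-8,0],[0,0,0]], twist=[[0,0,0],[0,0,0],[0,0,0],[0,0,0],[0,0,0],[0,0,0],[0,0,0]])

```text
time: 31.25
position: [0.5827, 0.141, 0.2177]
tcp_rot: [3.141, 0.008, -1.462]
ft_force: [0.2, 0.5, 0.1]
opening: 0.0006
```

```bash
python3 - <<'E'
from cell import bot
from h import *
np.set_printoptions(precision=4,suppress=True)
s=bot.get_state(); p,r=pose_from(s); print(s["time"],s["ft_force"],"L",(p-CO)@Rz(CY).as_matrix())
im=bot.get_image("wrist"); sc=bot.get_image("scene")
cv2.imwrite("pics/b18.png",np.hstack([cv2.resize(im["frame"],(400,300)),cv2.resize(sc["frame"][220:340,300:460],(400,300),interpolation=cv2.INTER_CUBIC)]))
W=cloud(im); L=((W-CO)@Rz(CY).as_matrix()); hsv=cv2.cvtColor(im["frame"],cv2.COLOR_BGR2HSV)
def rep(nm,m):
    q=L[m]; print(nm,m.sum(),"L lo",np.percentile(q,1,axis=0),"hi",np.percentile(q,99,axis=0)) if m.sum() else print(nm,0)
rep("bookend top",(hsv[...,0]>5)&(hsv[...,0]<22)&(hsv[...,1]>150)&(L[...,2]>.053)&(L[...,2]<.063)&(L[...,0]>-.04))
rep("case top",(L[...,2]>.098)&(L[...,2]<.115)&(abs(L[...,1]-.12)<.09)&(abs(L[...,0]-.04)<.03))
E
```

```text
31.25 [0.1908 0.4616 0.0947] L [-0.0513  0.1209  0.2177]
bookend top 6934 L lo [0.0092 0.0677 0.0562] hi [0.0176 0.1734 0.0599]
case top 55288 L lo [0.0274 0.0542 0.0997] hi [0.0438 0.1868 0.1079]
```

View pics/b18.png

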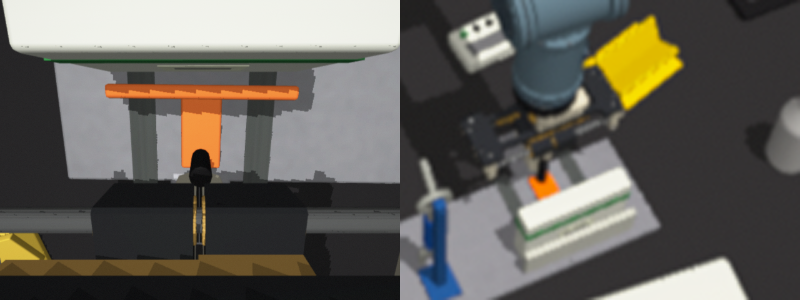

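The book-end's face is at 17.6 mm and needs about 14.5 mm more. I'll push gently while watching the force.

Request:
move_arm(dp=[[0,-4,0],[0,-4,0],[0,-2,0],[0,-1,0],[0,0,0]], twist=[[0,0,0],[0,0,0],[0,0,0],[0,0,0],[0,0,0]])

```text
time: 31.98
position: [0.5929, 0.1422, 0.2178]
tcp_rot: [3.14, 0.007, -1.462]
ft_force: [-1.7, 1.3, -0.3]
opening: 0.0003
```

Request:
move_arm(dp=[[0,-1,0],[0,-1,0],[0,0,0]], twist=[[0,0,0],[0,0,0],[0,0,0]])

```text
time: 32.35
position: [0.5946, 0.1424, 0.2177]
tcp_rot: [3.139, 0.007, -1.462]
ft_force: [-5.1, 0.9, 0.7]
opening: 0.0007
```

Request:
move_arm(dp=[[0,-1,0],[0,0,0]], twist=[[0,0,0],[0,0,0]])

```text
time: 32.6
position: [0.5958, 0.1425, 0.2177]
tcp_rot: [3.14, 0.007, -1.462]
ft_force: [-4.7, 0.6, 0.6]
opening: 0.0003
```

Request:
move_arm(dp=[[0,-1,0],[0,-1,0],[0,0,0]], twist=[[0,0,0],[0,0,0],[0,0,0]])

```text
time: 32.98
position: [0.598, 0.1427, 0.2177]
tcp_rot: [3.141, 0.007, -1.462]
ft_force: [-3.0, 0.8, 0.9]
opening: 0.0001
```

```bash
python3 - <<'E'
from cell import bot
from h import *
np.set_printoptions(precision=4,suppress=True)
s=bot.get_state(); p,r=pose_from(s); print(s["time"],s["ft_force"],"L",(p-CO)@Rz(CY).as_matrix())
sc=bot.get_image("scene")
cv2.imwrite("pics/b19.png",cv2.resize(sc["frame"][240:330,320:440],None,fx=6,fy=6,interpolation=cv2.INTER_CUBIC))
E
```

```text
32.975 [-2.9937  0.7823  0.8555] L [-0.0359  0.1209  0.2177]
```

View pics/b19.png

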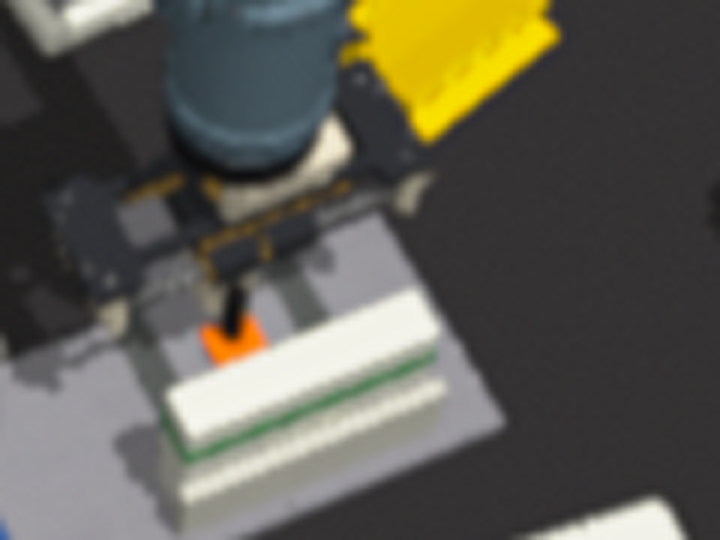

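Request:
move_arm(dp=[[0,-1,0],[0,0,0]], twist=[[0,0,0],[0,0,0]])

```text
time: 33.28
position: [0.599, 0.1428, 0.2178]
tcp_rot: [3.141, 0.007, -1.462]
ft_force: [-3.4, 0.6, -1.5]
opening: 0.0003
```

Request:
move_arm(dp=[[0,-1,0],[0,0,0]], twist=[[0,0,0],[0,0,0]])

```text
time: 33.52
position: [0.5994, 0.1429, 0.2177]
tcp_rot: [3.139, 0.007, -1.462]
ft_force: [-7.3, 0.5, 1.7]
opening: 0.0006
```

Request:
move_arm(dp=[[0,-1,0],[0,0,0]], twist=[[0,0,0],[0,0,0]])

```text
time: 33.78
position: [0.5998, 0.1429, 0.2177]
tcp_rot: [3.137, 0.007, -1.462]
ft_force: [-9.1, -0.2, 3.3]
opening: 0.0007
```

Request:
move_arm(dp=[[0,-1.5,0],[0,0,0],[0,0,0]], twist=[[0,0,0],[0,0,0],[0,0,0]])

```text
time: 34.15
position: [0.6003, 0.143, 0.2176]
tcp_rot: [3.134, 0.007, -1.462]
ft_force: [-11.8, -1.5, 6.4]
opening: 0.0006
```

```bash
python3 - <<'E'
from cell import bot
from h import *
np.set_printoptions(precision=4,suppress=True)
s=bot.get_state(); p,r=pose_from(s); print(s["time"],s["ft_force"],"L",(p-CO)@Rz(CY).as_matrix())
sc=bot.get_image("scene"); im=bot.get_image("wrist")
cv2.imwrite("pics/b20.png",np.hstack([cv2.resize(im["frame"],(400,300)),cv2.resize(sc["frame"][240:330,320:440],(400,300),interpolation=cv2.INTER_CUBIC)]))
E
```

```text
34.15 [-11.8377  -1.5375   6.4148] L [-0.0336  0.1209  0.2176]
```

View pics/b20.png

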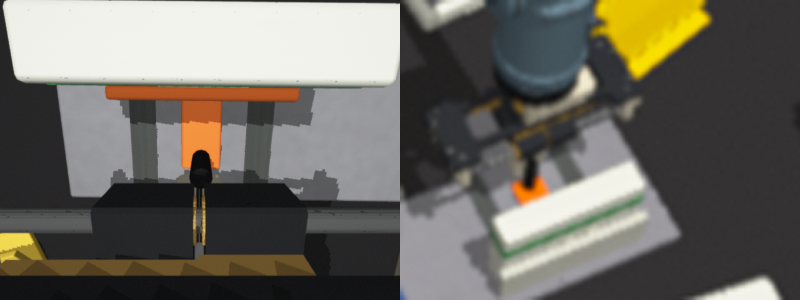

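The force rose to 12 N and the motion stopped, so the case is snug against the wall. Backing off, then up and clear.

Request:
move_arm(dp=[[0,3,0],[0,12,0],[0,20,0],[0,10,-40],[0,10,-50],[0,20,-50],[0,30,-20],[0,40,0],[0,40,0],[0,0,0]], twist=[[0,0,0],[0,0,0],[0,0,0],[0,0,0],[0,0,0],[0,0,0],[0,0,0],[0,0,0],[0,0,0],[0,0,0]])

```text
time: 35.5
position: [0.4166, 0.1218, 0.3787]
tcp_rot: [-3.14, 0.007, -1.462]
ft_force: [0.2, 0.4, -0.7]
opening: 0.0003
```

```bash
python3 - <<'E'
from cell import bot
from h import *
np.set_printoptions(precision=4,suppress=True)
s=bot.get_state(); p,r=pose_from(s); print(s["time"],s["ft_force"],p)
sc=bot.get_image("scene"); im=bot.get_image("wrist"); tp=bot.get_image("top")
cv2.imwrite("pics/s21.png",cv2.resize(sc["frame"][200:370,220:440],None,fx=3.5,fy=3.5,interpolation=cv2.INTER_CUBIC)); cv2.imwrite("pics/w21.png",im["frame"])
cv2.imwrite("pics/t21.png",tp["frame"])
for n,i in (("wrist",im),("scene",sc),("top",tp)):
    W=cloud(i); L=((W-CO)@Rz(CY).as_matrix()); hsv=cv2.cvtColor(i["frame"],cv2.COLOR_BGR2HSV)
    def rep(nm,m):
        q=L[m]; print(n,nm,m.sum(),"L lo",np.percentile(q,1,axis=0),"hi",np.percentile(q,99,axis=0)) if m.sum() else print(n,nm,0)
    rep("bookend",(hsv[...,0]>5)&(hsv[...,0]<22)&(hsv[...,1]>150)&(L[...,2]>.053)&(L[...,2]<.063)&(abs(L[...,0])<.04)&(abs(L[...,1]-.12)<.07))
    rep("case top",(L[...,2]>.1)&(L[...,2]<.115)&(abs(L[...,1]-.12)<.09)&(abs(L[...,0]-.045)<.03))
    rep("wall",(L[...,2]>.05)&(L[...,2]<.063)&(abs(L[...,1]-.12)<.09)&(abs(L[...,0]-.068)<.012))
    for t in ("eye_blue","eye_red"):
        d=bot.tip_of(t,i)[:1]; print(n,t,[(round(x["conf"],2),np.array(x["centre"])) for x in d])
E
```

```text
35.5 [ 0.2208  0.3814 -0.6801] [0.4166 0.1218 0.3787]
wrist bookend 0
wrist case top 0
wrist wall 0
wrist eye_blue []
wrist eye_red []
scene bookend 0
scene case top 417 L lo [0.037  0.0497 0.1004] hi [0.0668 0.1864 0.114 ]
scene wall 214 L lo [0.0604 0.0463 0.0507] hi [0.0769 0.1919 0.0626]
scene eye_blue [(0.65, array([ 0.6786, -0.0283,  0.2032]))]
scene eye_red [(0.6, array([ 0.6908, -0.1452,  0.2067]))]
top bookend 93 L lo [-0.0223  0.0684  0.0531] hi [0.0352 0.1712 0.0629]
top case top 413 L lo [0.0341 0.0508 0.1004] hi [0.0621 0.1858 0.113 ]
top wall 5 L lo [0.0635 0.0462 0.0516] hi [0.0728 0.1929 0.0627]
top eye_blue [(0.77, array([ 0.6719, -0.0245,  0.2104]))]
top eye_red [(0.73, array([ 0.6889, -0.142 ,  0.2056]))]
```

View pics/s21.png

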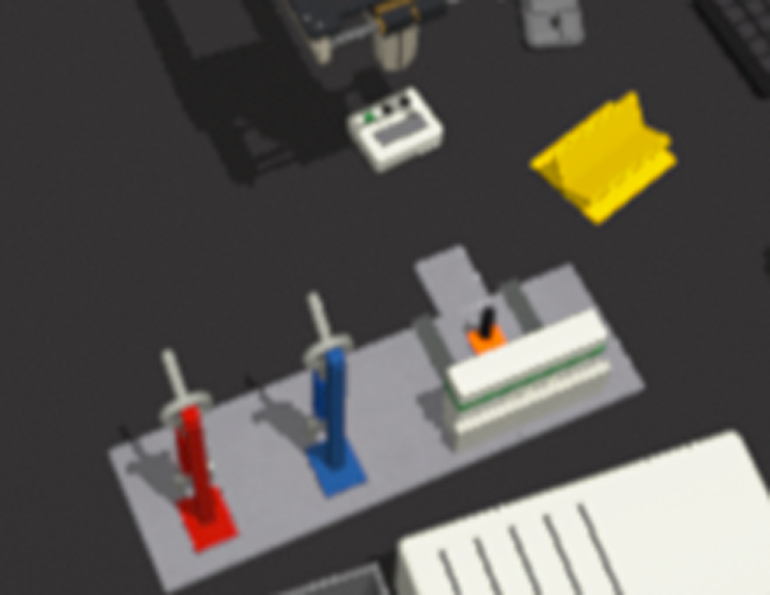

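View pics/w21.png

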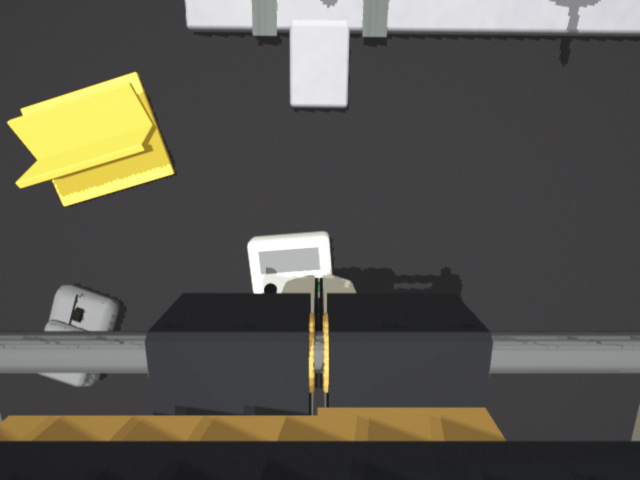

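View pics/t21.png

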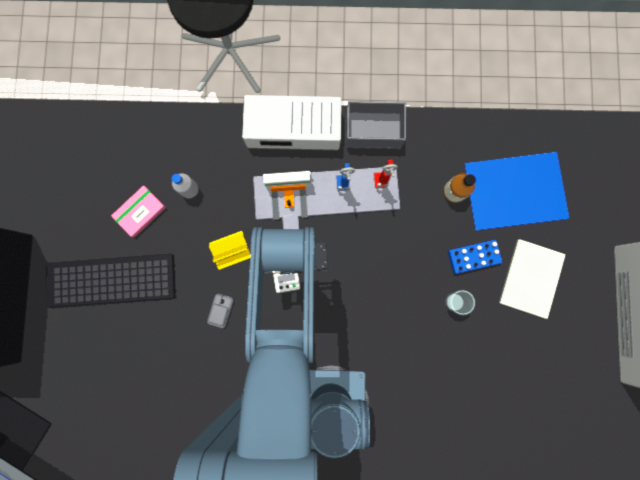

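Request:
move_arm(dp=[[0,-45,0],[0,-45,0],[0,-45,0],[0,-20,0],[0,0,0]], twist=[[0,0,0],[0,0,0],[0,0,0],[0,0,0],[0,0,0]])

```text
time: 36.58
position: [0.5741, 0.1387, 0.3768]
tcp_rot: [3.139, 0.007, -1.462]
ft_force: [-0.6, 0.4, 0.1]
opening: 0.0002
```

```bash
python3 - <<'E'
from cell import bot
from h import *
np.set_printoptions(precision=4,suppress=True)
s=bot.get_state(); print(s["time"],s["position"])
i=bot.get_image("wrist"); cv2.imwrite("pics/w22.png",i["frame"])
W=cloud(i); L=((W-CO)@Rz(CY).as_matrix()); hsv=cv2.cvtColor(i["frame"],cv2.COLOR_BGR2HSV)
def rep(nm,m):
    q=L[m]; print(nm,m.sum(),"L lo",np.percentile(q,1,axis=0),"hi",np.percentile(q,99,axis=0)) if m.sum() else print(nm,0)
rep("bookend",(hsv[...,0]>5)&(hsv[...,0]<22)&(hsv[...,1]>150)&(L[...,2]>.053)&(L[...,2]<.063)&(abs(L[...,0])<.045)&(abs(L[...,1]-.12)<.07))
rep("case top",(L[...,2]>.1)&(L[...,2]<.115)&(abs(L[...,1]-.12)<.09)&(abs(L[...,0]-.045)<.03))
rep("wall",(L[...,2]>.05)&(L[...,2]<.063)&(abs(L[...,1]-.12)<.09)&(abs(L[...,0]-.068)<.012))
rep("post",(L[...,2]>.061)&(L[...,2]<.068)&(abs(L[...,1]-.12)<.03)&(abs(L[...,0]+.02)<.03))
E
```

```text
36.575 [0.5741 0.1387 0.3768]
bookend 1636 L lo [-0.0161  0.0671  0.0547] hi [0.0323 0.1734 0.0605]
case top 11377 L lo [0.0325 0.0518 0.1028] hi [0.0604 0.1873 0.1081]
wall 0
post 255 L lo [-0.0266  0.1146  0.0613] hi [-0.0139  0.1275  0.065 ]
```

View pics/w22.png

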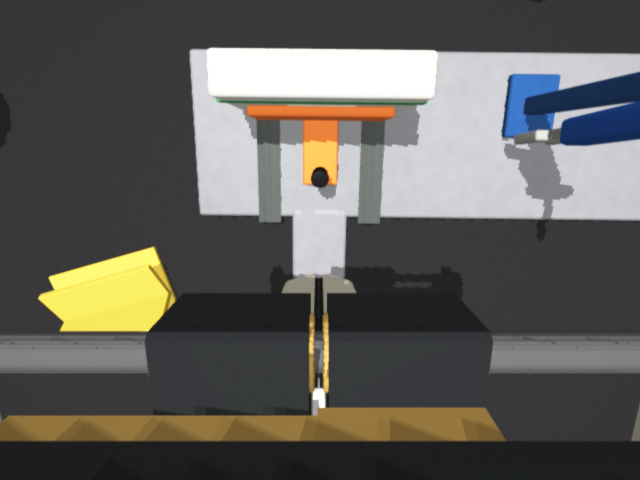

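The book-end's face is at 32.3 mm and the case spans 32.5–60.4 mm, so there's no gap on either side. The gripper is clear of everything, so I'm handing in.

```bash
python3 - <<'E'
from cell import bot
print(bot.close_job(), bot.get_state()["time"])
E
```

```text
the job is handed in; nothing more can be done
the job is handed in; nothing more can be done
```

The job is done and handed in at about 36.6 s of the 72 s allowed: both spanners hung first, then the case stood in the bay, then the book-end pushed up.

**Spanners:** I hung the red one, then the blue one, each by its eye on the peg of its own colour. The last scene and top pictures show both hanging free.

**Case:**
- It stands upright and centred in the bay, about 1 mm off the wall's middle by the scene and top cameras.
- The book-end was pushed until about 12 N, where it stopped moving.
- The last wrist view puts its face at 32.3 mm and the case at 32.5–60.4 mm, against the wall at about 60 mm. That leaves no gap, and the travel comes to about 52–53 mm.

**Checks that disagreed or failed:**
- My first hanger positions from the fixed cameras were 4–5 mm off the wrist camera's, so I used the wrist values for hanging.
- In the last wrist view the case hid the wall, so the wall position comes from earlier views.
- The networks sometimes reported a wrong object, and I ignored those reports.

**Bystanders:** I did not touch the bottles, beaker, vial rack, mouse, timer or the pink look-alike; in the last top picture they look unmoved, though I did not measure them again.

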